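# Scale rule and magnifier for the tin's nameplate

## Robot

A 6-joint arm with a two-finger parallel gripper is mounted at the origin on the work surface. World frame = base frame: x ahead of the robot, y to its left, z up, the work surface at z = 0. Lengths are in mm, angles in degrees, forces in N, time in s.
With the tool pointing down it reaches from about 300 to 850 mm from the base axis. Payload 4.2 kg.
Tool frame: the origin (TCP) lies midway between the tips of the shut fingers; the grasp point (between the pads) lies 19 mm behind it; x points along the fingers, z is the direction in which the jaws open and shut, and the axes are right-handed (so a half turn about x gives the same grasp; the last joint's range is limited). The gripper opens to 91 mm and grips with 3 to 60 N. Pads are 32 mm wide; open, the fingers measure 118 mm over their backs; the gripper's body (76 mm by 178 mm) begins 60 mm behind the grasp point.
Start: joints at [70.932, 18.312, 89.639, -0, 72.044, -1.146], TCP at [176.944, 547.114, 213.976] pointing down, gripper open.
Joint ranges: [-177.97, 177.97], [-48.28, 115.42], [12.27, 149.76], [-77.06, 257.06], [2.81, 150.46], [-146.56, 146.56]. Speed limits (degrees/s): [147.25, 147.25, 180, 180, 180, 180].

## Interface

Orientations are given as [roll, pitch, yaw] about the fixed x, y, z axes, in that order (R = Rz(yaw) Ry(pitch) Rx(roll)).
In Python, from workcell import env gives the robot as it stands.
- The arm moves only by the tool send_rows, never from a script. Its argument "commands" is a list that holds one entry, the list of rows, each a list of 6 numbers: the shift along the tool's x, y, z normalised to -1 to 1, where 1 is 0.1 m, then the turn, a rotation vector about the tool's x, y, z normalised to -1 to 1, where 1 is 2 pi rad. In form: [[[x, y, z, wx, wy, wz], ...]]. A call has 1 to 20 rows; each row is the pose to reach, as a shift and turn from the pose commanded when the call began, along the tool's axes at that moment, turning the shorter way round; what a row does not reach only later rows make up. A row lasts 1/8 s, in which the tool goes at most 62.5 mm and 10.7 degrees, less where a joint would pass 70% of its speed; a pose out of reach is approached as far as the arm can. A call with a number of a shift or a turn outside -1 to 1 is refused whole. A call with a gripper value outside its range is refused whole. "jaw" is the closure, from -1 (fully open) to 1 (shut), so that 0 is half open, set as the call begins (left out, the last holds). The fingers move at their own pace and stop on an object; "force" is the grip in N (left out, the last holds). Time passes only in rows, so rows that repeat a pose let the fingers close. It gives the time, the measured TCP pose, the force and the opening at its end, in the units of the state.
- env.state(): the state, without advancing time (a new reading comes with each control period).
- env.grab_frame(name): name is "scene" or "side" or "wrist"; returns (picture, depth): 400x640x3 uint8, red, green, blue; 400x640 float32, mm along the optical axis (not along the pixel's ray), 0 where there is no reading.
- env.get_calibration(name): a dict with "mtx" (3x3 intrinsics, pixels), "dist_coeffs" ([k1, k2, p1, p2, k3] as OpenCV has them; the pictures are not rectified), "camera_from_world" (4x4, takes a point from world to camera coordinates). Camera axes: x right, y up, looking along -z (the intrinsics and any distortion apply to the point x, -y, -z); pixel columns grow to the right and rows downward; lengths in mm; the calibration is good to about 2 mm. A picture is of the moment at which its call begins: read the wrist's pose just before it. get_calibration takes no time and is no camera call; for the wrist camera it gives the pose at the moment of the call.
- env.job_done(): hands the job in, once; it reports no verdict.
The state is a dict: "time_s": time; "qpos": joint angles; "qvel": joint speeds; "effort": joint torques, N m; "ee_pos": TCP position; "ee_rot": TCP orientation; "force": force on the tool from outside, world axes, zero at the start; "torque": the same for the moment, N m; "gripper_width": finger opening in mm.
Only numpy, scipy, OpenCV 4.12 (cv2) and the standard library are available. Lean on these libraries where they do the work, as an engineer would, in place of code of your own. Each camera call takes 0.05 s, during which the arm holds its last target.

## Task

For a catalogue photo, first lay the steel rule flat on the table, flush and roughly centred along the collecting tin's long side that faces away from the row of books, and let go of it. Then take the framed magnifier by its upright handle, carry it over the top of the row of books, and finish while still holding it, still and level, about one centimetre above the tin's brass plate, centred on the plate and square with it (handle at either end). Do not touch the books, never let the magnifier touch the tin, do not shift the tin by more than a centimetre, and leave the other things alone.

Things in the scene. Friction and masses are not known exactly. Their poses are not given: they have to be found in the camera images.
- tin: Flat bare-metal collecting tin lying on its back, loose, about 0.9 kg (it slides if pushed with more than about 5 N): 130 (its x) x 95 (its y) x 35 high. Origin: centre of the underside; z up. The row of books stands on its +y side; the rule belongs against its -y long side (the vertical face at y = -47.5 mm).
- plate (a point): Centre of the top face of the brass nameplate on the tin, 37 mm above the table (the plate stands 2 mm proud of the tin's top), 12 mm from the tin's centre along the tin's +x. The plate is 64 x 38 mm, long side along the tin's x; same axes as the tin.
- rule: Loose straight steel rule, 160 (its x) x 36 (its y) x 6 thick, about 0.2 kg, with a wooden grip block on top at its middle: 36 long (x) x 14 wide (y), its top 38 mm above the rule's underside. Origin: centre of the underside; z up. Both long edges are alike. Gripping the block by its two ends (closing along the rule's x) keeps the fingers out of the way of the tin; 18 mm from the origin to the long edges.
- magnifier: Loose magnifier, about 0.12 kg: black rectangular frame 100 (its x) x 72 (its y) x 8 high around a clear window 84 x 56, standing flat on the table. Origin: centre of the window at the level of the frame's underside; z up. Upright dark wooden handle at the -x end, centre 61 mm from the origin: 22 (x) x 16 (y), its top 62 mm above the underside. Grip it across its 16 mm (closing along the magnifier's y).
- books: Row of ten old cloth-bound books standing upright between two low steel bookends, one heavy loose body (4 kg), between the magnifier and the tin: 236 long (its x) x up to 110 deep (its y), highest book 150 mm above the table. Origin: centre of the footprint; z up.
- dish: Bystander: white china plate, 120 mm across, 18 high. Origin: centre of the underside.
- booklets: Bystander: pile of three booklets, 90 (x) x 120 (y) x 36 high. Origin: centre of the underside.
- cardbox: Bystander: grey archive card box, 90 (x) x 130 (y) x 66 high. Origin: centre of the underside.
Things that resemble listed ones, but are neither listed nor needed, are in the scene too. Leave any purple look-alike of the magnifier alone. Of the things that look like the rule, the larger one is meant.

How it is judged (in metres and radians):
On the way, in this order (a step that is already met when the one before it is completed fails the run):
1. the rule lies flat and flush along the tin's long side away from the books, let go (y of rule in the frame of tin between -0.0675 and -0.062 m and x of rule in the frame of tin between -0.03 and 0.03 m and angle between the x axis of rule and the x axis of tin, either way round below 0.025 rad and angle between rule's own z axis and vertical below 0.04 rad and height (world z) of rule between -0.003 and 0.004 m and contact force between rule and the fingers below 0.05 N and linear speed of rule below 0.01 m/s), for 0.2 s.
2. the held magnifier passes over the top of the row of books (x of magnifier in the frame of books between -0.16 and 0.16 m and y of magnifier in the frame of books between -0.055 and 0.055 m and height (world z) of magnifier above 0.15 m and contact force between magnifier and the fingers above 0.5 N), for 0.02 s.
At the end, for the whole second after the job is handed in: Magnifier held still, touching nothing else: 4-18 mm above the plate, centred within 8 mm, parallel within 0.1 rad, level within 0.12 rad. Rule let go, flat along the tin's long side away from the books: gap under 2 mm, parallel within 0.025 rad, centred within 30 mm (y of rule in the frame of tin between -0.0675 and -0.062 m and x of rule in the frame of tin between -0.03 and 0.03 m and angle between the x axis of rule and the x axis of tin, either way round below 0.025 rad and angle between rule's own z axis and vertical below 0.04 rad and height (world z) of rule between -0.003 and 0.004 m and horizontal distance between magnifier and plate below 0.008 m and z of magnifier in the frame of plate between 0.004 and 0.018 m and angle between the x axis of magnifier and the x axis of tin, either way round below 0.1 rad and angle between magnifier's own z axis and vertical below 0.12 rad and contact force between magnifier and the fingers above 0.5 N and contact force between rule and the fingers below 0.05 N and linear speed of magnifier below 0.02 m/s and contact force between magnifier and tin below 0.05 N and contact force between magnifier and rule below 0.05 N and contact force between magnifier and books below 0.05 N); the arm keeps its last pose, push and grip.
It fails at once if the magnifier touches the tin (contact force between magnifier and tin above 0.5 N).
It fails at once if the tin is shoved more than 12 mm (distance of tin from where it was at the start of the episode above 0.012 m).
It fails at once if the row of books is touched (contact force between any of magnifier, the arm, the fingers, rule and books above 1 N or distance of books from where it was at the start of the episode above 0.01 m).
It fails at once if a bystander is disturbed (distance of any of dish, booklets, cardbox from where it was at the start of the episode above 0.02 m).
It also fails if it takes over 67 s, if anything falls off the work surface, if the arm or the gripper's body presses on something with over 40 N, if the wrist force passes 120 N, or if a joint passes its speed limit or range.

## Working session

There is one attempt and no reset: what is moved stays moved. The work goes in short steps, Python scripts to look and compute and a tool call to move; the robot and the scene stay as the last step left them, time stands still between calls to the robot, and variables do not carry over. Pictures are saved under pics/ and viewed, and the job is handed in when it is done.

Besides the shell and the picture viewer there is one more tool, called after "Request:" in YAML: its name, and indented under it one key for each argument. send_rows: Moves the arm, as the interface text tells. Its arguments: {"type":"object","properties":{"commands":{"type":"array","items":{"type":"array","items":{"type":"array","items":{"type":"number","minimum":-1,"maximum":1}}}},"jaw":{"type":"number"},"force":{"type":"number"}},"required":["commands"]}

```bash
mkdir -p pics; ls
cat > h.py <<'E'
import numpy as np, cv2
from workcell import env
def grab(n,fn=None):
    cal=env.get_calibration(n)
    p,d=env.grab_frame(n)
    np.savez('pics/'+(fn or n)+'.npz',p=p,d=d,K=np.array(cal['mtx']),D=np.array(cal['dist_coeffs'],float),T=np.array(cal['camera_from_world']))
    cv2.imwrite('pics/'+(fn or n)+'.png',p[:,:,::-1])
def load(fn):
    z=np.load('pics/'+fn+'.npz');return z['p'],z['d'],z['K'],z['D'],z['T']
def cloud(fn):
    p,d,K,D,T=load(fn)
    h,w=d.shape
    u,v=np.meshgrid(np.arange(w),np.arange(h))
    n=cv2.undistortPoints(np.stack([u.ravel(),v.ravel()],1).astype(np.float64)[:,None],K,D)[:,0]
    z=d.ravel()
    c=np.stack([n[:,0]*z,-n[:,1]*z,-z],1)
    W=(c-T[:3,3])@T[:3,:3]
    W[z==0]=np.nan
    return p,W.reshape(h,w,3)
def ray(fn,uv,zh):
    p,d,K,D,T=load(fn)
    n=cv2.undistortPoints(np.array(uv,float).reshape(-1,1,2),K,D)[:,0]
    r=np.stack([n[:,0],-n[:,1],-np.ones(len(n))],1)@T[:3,:3]
    o=-T[:3,:3].T@T[:3,3]
    return o+r*((zh-o[2])/r[:,2])[:,None]
def proj(fn,X):
    p,d,K,D,T=load(fn)
    c=np.array(X,float).reshape(-1,3)@T[:3,:3].T+T[:3,3]
    q,_=cv2.projectPoints(c*[1,-1,-1],np.zeros(3),np.zeros(3),K,D)
    return q[:,0]
E
python3 - <<'E'
from h import *
for n in ('scene','side','wrist'): grab(n)
for n in ('scene','side','wrist'):
    p,d,K,D,T=load(n); print(n,-T[:3,:3].T@T[:3,3],K[0,0],D)
print(env.state())
E
```

```text
pics
scene [1380.96921532 -247.65386547 1177.19261981] 413.74638708392354 [-0.06238202  0.          0.          0.          0.        ]
side [ 196.7602368  -828.34811001  743.09432133] 377.630791455572 [-0.0679721  0.         0.         0.         0.       ]
wrist [ 97.27661367 572.44360143 384.22648437] 358.1396147596911 [0.02405754 0.         0.         0.         0.        ]
{'time_s': 0.15, 'qpos': array([ 7.09311838e+01,  1.83445406e+01,  8.96862642e+01,  2.27683571e-03,
        7.20418929e+01, -1.14642297e+00]), 'qvel': array([-0.08156242, -0.13896613, -0.19639189,  0.09955018,  0.05980449,
       -0.01356136]), 'effort': array([-8.26010705e-05, -4.12776911e+01, -2.32154274e+01,  7.26490561e-02,
        4.34156321e-02, -1.16333954e-04]), 'ee_pos': array([176.82745332, 546.78641762, 213.32791767]), 'ee_rot': array([ 177.14774848,   89.92727   , -110.77534812]), 'force': array([0.01457203, 0.25639719, 0.58485305]), 'torque': array([0.03050078, 0.00506283, 0.02632954]), 'gripper_width': 90.88741577887797}
```

View pics/scene.png

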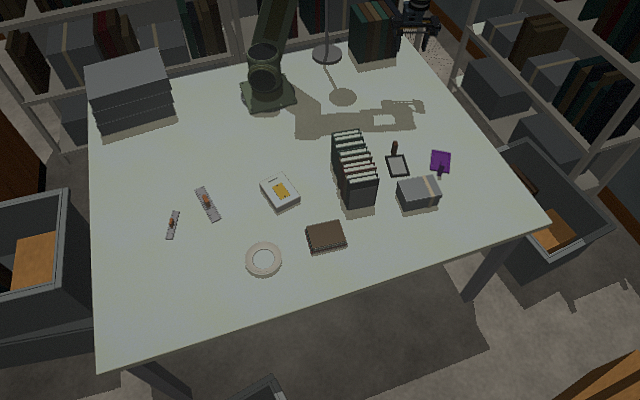

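View pics/side.png

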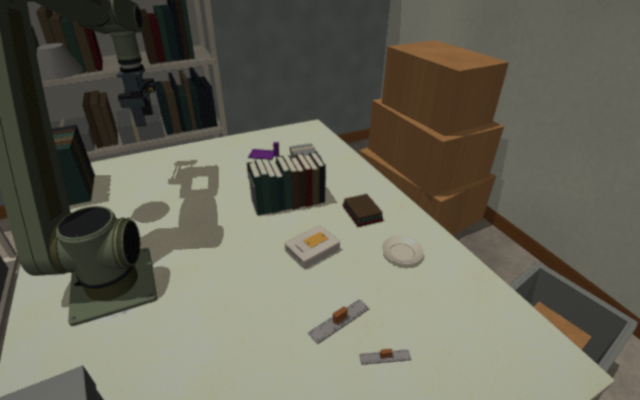

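View pics/wrist.png

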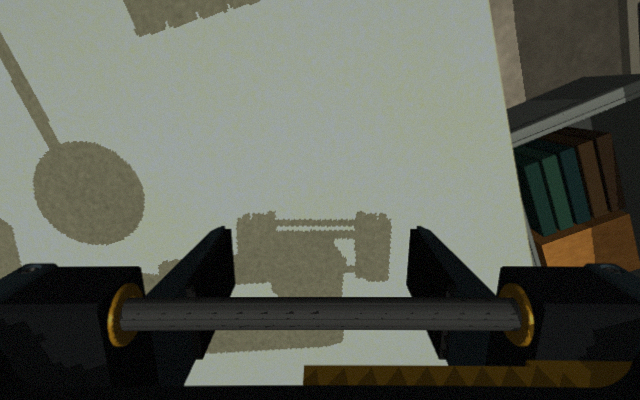

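Scene view: there are two rule-like things, at scene (208,203) and (173,224). The first looks larger. The magnifiers are a black one at (397,163) and a purple one at (440,162), and the black one is meant. The tin is at (281,190), the books at (355,170), the cardbox at (418,193), the booklets at (326,236) and the dish at (263,260). I'll check this in enlarged crops and measure from depth.

Run:
```python
from h import *
p,W=cloud('scene')
a=cv2.resize(p[175:250,155:305],None,fx=4,fy=4,interpolation=cv2.INTER_CUBIC)
b=cv2.resize(p[125:215,325:465],None,fx=4,fy=4,interpolation=cv2.INTER_CUBIC)
b=cv2.resize(b,(600,300))[:,:,:] if 0 else b
cv2.imwrite('pics/c1.png',a[:,:,::-1]);cv2.imwrite('pics/c2.png',b[:,:,::-1])
z=W[...,2]
ok=(W[...,0]>100)&(W[...,0]<950)&(abs(W[...,1])<650)
t=ok&(z>-10)&(z<3); print('table',np.nanmedian(z[ok&(z<5)]))
m=(ok&(z>4)).astype(np.uint8)
n,l,s,c=cv2.connectedComponentsWithStats(m)
for i in range(1,n):
    if s[i,4]<25: continue
    P=W[l==i]; top=np.nanpercentile(P[:,2],98)
    r=cv2.minAreaRect(P[:,:2].astype(np.float32))
    print(np.round(c[i]),s[i,4],'top',round(top,1),'rect',np.round(r[0]),np.round(r[1]),round(r[2],1), 'col',p[l==i].mean(0).round())
```

```text
table -1.7823958120545007
[415.  22.] 1363 top 425.1 rect [183. 544.] [179.  85.] 72.7 col [22. 23. 23.]
[287. 104.] 39 top 13.9 rect [105.  56.] [79. 11.] 88.1 col [50. 55. 46.]
[264. 110.] 49 top 13.8 rect [105. -46.] [110.  10.] 89.2 col [51. 55. 47.]
[354. 168.] 2883 top 149.9 rect [498. 194.] [162. 379.] 81.9 col [72. 74. 68.]
[396. 161.] 419 top 61.6 rect [514. 355.] [ 76. 183.] 77.3 col [77. 77. 73.]
[440. 162.] 332 top 63.1 rect [594. 501.] [ 74. 123.] 54.3 col [75. 41. 91.]
[279. 191.] 1002 top 39.6 rect [ 520. -105.] [165.  99.] 12.7 col [131. 131. 116.]
[418. 192.] 1276 top 69.7 rect [688. 367.] [172. 136.] 84.8 col [89. 90. 88.]
[208. 204.] 314 top 39.2 rect [ 491. -347.] [160.  40.] 10.9 col [106. 101.  97.]
[171. 223.] 64 top 26.9 rect [ 531. -473.] [27. 64.] 72.8 col [92. 80. 70.]
[325. 236.] 1048 top 39.8 rect [744.  -6.] [122. 111.] 86.0 col [76. 68. 57.]
[262. 257.] 853 top 19.6 rect [ 759. -219.] [117. 118.] 74.7 col [142. 142. 132.]
```

Run:
```python
from h import *
p,W=cloud('side')
z=W[...,2]
ok=(W[...,0]>100)&(W[...,0]<950)&(abs(W[...,1])<650)
m=(ok&(z>4)).astype(np.uint8)
print(np.nanmedian(z[ok&(z<5)]))
n,l,s,c=cv2.connectedComponentsWithStats(m)
for i in range(1,n):
    if s[i,4]<25: continue
    P=W[l==i]; top=np.nanpercentile(P[:,2],98)
    r=cv2.minAreaRect(P[:,:2].astype(np.float32))
    print(np.round(c[i]),s[i,4],'top',round(top,1),'rect',np.round(r[0]),np.round(r[1]),round(r[2],1), 'col',p[l==i].mean(0).round())
```

```text
-1.1435825460850246
[124.  50.] 4167 top 630.4 rect [135. 422.] [445. 115.] 69.8 col [30. 32. 28.]
[287. 179.] 4277 top 148.0 rect [620. 317.] [456. 297.] 77.7 col [60. 58. 53.]
[362. 209.] 891 top 38.9 rect [748.  -7.] [120.  90.] 85.8 col [57. 46. 35.]
[311. 246.] 1431 top 38.4 rect [528. -98.] [132.  97.] 13.0 col [140. 128. 109.]
[402. 249.] 797 top 18.5 rect [ 759. -216.] [119. 117.] 56.3 col [157. 151. 136.]
[150. 262.] 30 top 13.6 rect [101.  37.] [  2. 107.] 0.0 col [60. 62. 50.]
[335. 321.] 635 top 37.0 rect [ 485. -347.] [159.  37.] 11.9 col [107.  95.  86.]
[385. 353.] 102 top 25.7 rect [ 532. -475.] [20. 34.] 71.8 col [92. 63. 43.]
```

View pics/c1.png

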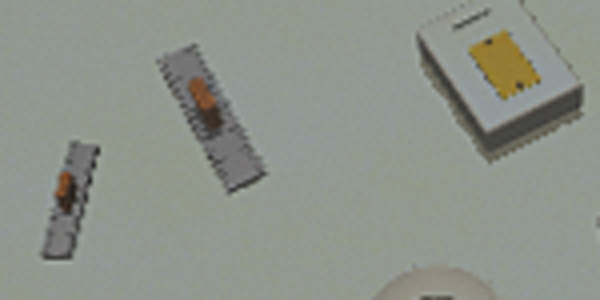

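View pics/c2.png

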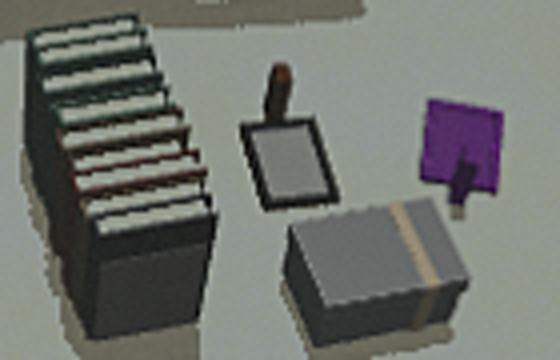

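The crops confirm two identifications. The rule at scene (208,203) is the larger one, measuring 160×~38 in depth. The black magnifier is at (397,163) with its handle towards the robot at (395,148); the purple one is left alone. Next I'll work out the orientation bookkeeping.

```bash
cat >> h.py <<'E'
from scipy.spatial.transform import Rotation as R
def cur():
    s=env.state(); return np.array(s['ee_pos']),R.from_euler('xyz',s['ee_rot'],degrees=True),s
def Rdown(yaw): # tool z at world yaw, tool x down
    y=np.radians(yaw); z=np.array([np.cos(y),np.sin(y),0]); x=np.array([0,0,-1.])
    return R.from_matrix(np.stack([x,np.cross(z,x),z],1))
def rel(pos,yaw,p0=None,r0=None):
    p,r,s=cur()
    if p0 is not None:p=np.array(p0)
    if r0 is not None:r=r0
    t=r.inv().apply(np.array(pos)-p)/100
    w=(r.inv()*Rdown(yaw)).as_rotvec()/(2*np.pi)
    return np.round(np.r_[t,w],4)
def info():
    p,r,s=cur(); M=r.as_matrix()
    print('t',s['time_s'],'pos',p.round(1),'zyaw',round(np.degrees(np.arctan2(M[1,2],M[0,2])),2),'xdown',M[:,0].round(4),'w',round(s['gripper_width'],1),'F',np.round(s['force'],2),'q',np.round(s['qpos'],1))
E
python3 - <<'E'
from h import *
info()
print(ray('scene',[(327,55),(325,62)],0))
p,W=cloud('scene')
for v in range(5,66,10): print(v,W[v,318:332:3].round())
print(rel([180,250,260],101.5))
E
```

```text
t 0.15 pos [176.8 546.8 213.3] zyaw 72.08 xdown [-5.0e-04 -1.2e-03 -1.0e+00] w 90.9 F [0.01 0.26 0.58] q [70.9 18.3 89.7  0.  72.  -1.1]
[[-167.38234384  330.6307618     0.        ]
 [-120.54387498  303.93395287    0.        ]]
5 [[-699.  470.  -60.]
 [-702.  489.  -65.]
 [-704.  508.  -70.]
 [-179.  331.  241.]
 [-685.  537.  -65.]]
15 [[-687.  466. -113.]
 [-698.  488. -124.]
 [-693.  505. -125.]
 [-173.  330.  199.]
 [-680.  536. -123.]]
25 [[-712.  474. -193.]
 [-694.  487. -185.]
 [-708.  511. -198.]
 [-165.  327.  157.]
 [-697.  544. -198.]]
35 [[-690.  467. -244.]
 [-680.  482. -241.]
 [-665.  496. -235.]
 [-169.  330.  105.]
 [-645.  526. -229.]]
45 [[-1011.   577.  -543.]
 [ -234.   324.    13.]
 [ -233.   339.    10.]
 [ -163.   328.    57.]
 [ -221.   365.    12.]]
55 [[-153.  281.   21.]
 [-162.  299.   11.]
 [-163.  314.    7.]
 [-153.  325.   11.]
 [-143.  336.   15.]]
65 [[-119.  269.   -7.]
 [-103.  278.    2.]
 [-105.  294.   -3.]
 [ -96.  305.    1.]
 [-100.  321.   -7.]]
[-4.6320e-01 -9.4350e-01 -2.8147e+00 -8.1700e-02 -2.0000e-04 -1.0000e-04]
```

Request:
send_rows:
  commands:
    - [[-0.5,-1,-1,0.168,0,0],[-0.5,-1,-1,0.168,0,0],[-0.5,-1,-1,0.168,0,0],[-0.5,-1,-1,0.168,0,0],[-0.5,-1,-1,0.168,0,0],[-0.5,-1,-1,0.168,0,0],[-0.5,-1,-1,0.168,0,0]]

```text
time_s: 1.02
ee_pos: [241.3, 421.0, 263.8]
ee_rot: [-136.1, 90.0, -124.4]
force: [-0.7, 0.4, 0.1]
gripper_width: 91.1
```

Request:
send_rows:
  commands:
    - [[-0.3,-1,1,0,0,0],[-0.3,-1,1,0,0,0],[-0.3,-1,1,0,0,0]]

```text
time_s: 1.4
ee_pos: [361.7, 341.9, 294.6]
ee_rot: [1.4, 89.9, 13.0]
force: [0.4, 0.8, 0.2]
gripper_width: 91.3
```

Request:
send_rows:
  commands:
    - [[0,-1,0.5,0,0,0],[0,-1,0.5,0,0,0],[0,-1,0.5,0,0,0]]

```text
time_s: 1.78
ee_pos: [430.0, 253.2, 293.7]
ee_rot: [-105.6, 90.0, -94.2]
force: [0.2, 0.3, -0.3]
gripper_width: 91.1
```

Request:
send_rows:
  commands:
    - [[0,-1,0,0,0,0],[0,-1,0,0,0,0],[0,-1,0,0,0,0]]

```text
time_s: 2.15
ee_pos: [448.3, 156.6, 294.0]
ee_rot: [134.4, 90.0, 146.0]
force: [-0.7, 1.5, 0.2]
gripper_width: 91.2
```

Run:
```python
from h import *
info(); grab('wrist','w1')
```

```text
t 2.15 pos [448.3 156.6 294. ] zyaw 11.54 xdown [-3.e-04  2.e-04 -1.e+00] w 91.2 F [-0.74  1.53  0.16] q [17.9  6.7 93.5  0.  79.8  6.3]
```

View pics/w1.png

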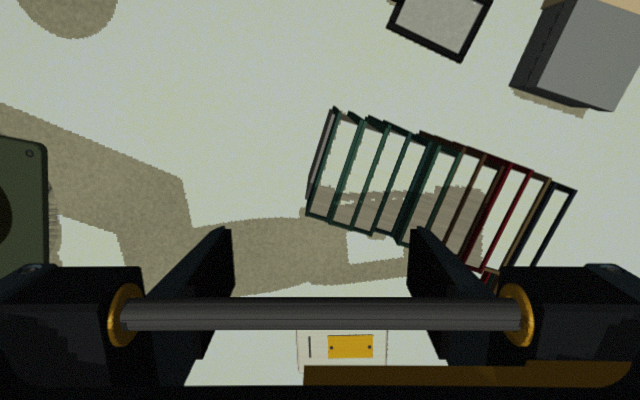

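Request:
send_rows:
  commands:
    - [[0,-1,0.5,0,0,0],[0,-1,0.5,0,0,0],[0,-1,0.5,0,0,0]]

```text
time_s: 2.58
ee_pos: [519.0, 69.4, 293.2]
ee_rot: [145.4, 90.0, 156.9]
force: [-0.5, -0.1, -0.1]
gripper_width: 91.3
```

Request:
send_rows:
  commands:
    - [[0,-1,0,0,0,0],[0,-1,0,0,0,0],[0,-1,0,0,0,0],[0,-1,0,0,0,0]]

```text
time_s: 3.08
ee_pos: [537.4, -26.3, 293.9]
ee_rot: [93.9, 89.9, 105.6]
force: [-0.1, -0.1, 0.1]
gripper_width: 91.3
```

Run:
```python
from h import *
info(); grab('wrist','w2')
```

```text
t 3.075 pos [537.4 -26.3 293.9] zyaw 11.71 xdown [-4.0e-04  1.4e-03 -1.0e+00] w 91.3 F [-0.07 -0.05  0.12] q [ -4.1  12.7  86.1   0.1  81.3 -15.8]
```

View pics/w2.png

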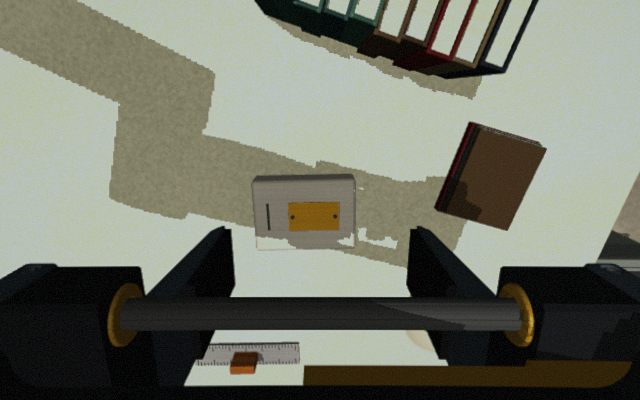

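w2 shows the tin fully: body corners about (253,175) to (355,248), plate at (314,216). The rule's edge is at (250,355). I'll measure the tin from this view.

```bash
cat > tin.py <<'E'
from h import *
import sys
def rect(P): 
    r=cv2.minAreaRect(P.astype(np.float32)); b=cv2.boxPoints(r)
    e=b[1]-b[0]; f=b[2]-b[1]
    if np.hypot(*e)<np.hypot(*f): e,f=f,e
    a=np.degrees(np.arctan2(e[1],e[0]));a=(a+90)%180-90
    return np.array(r[0]),round(np.hypot(*e),1),round(np.hypot(*f),1),round(a,2)
def tin(fn):
    p,W=cloud(fn); z=W[...,2]
    near=np.hypot(W[...,0]-525,W[...,1]+100)<110
    hsv=cv2.cvtColor(p,cv2.COLOR_RGB2HSV)
    brass=near&(hsv[...,1]>150)&(hsv[...,0]>12)&(hsv[...,0]<35)
    uv=np.argwhere(brass)[:,::-1]
    G=ray(fn,uv,37.)
    print(fn,'brass',rect(G[:,:2]),G[:,:2].mean(0),'z',np.nanmedian(z[brass]))
    m=near&(z>28)&(z<45)
    n,l,s,c=cv2.connectedComponentsWithStats(m.astype(np.uint8)); i=1+np.argmax(s[1:,4]); m=l==i
    uv=np.argwhere(m)[:,::-1]; G=ray(fn,uv,35.)
    print('  tin ray35',rect(G[:,:2]), 'cloud',rect(W[m][:,:2]),'z',np.nanmedian(z[m]), 'table',np.nanmedian(z[abs(z)<8]))
if __name__=='__main__':
    for f in sys.argv[1:]: tin(f)
E
python3 tin.py w2 scene side
```

```text
w2 brass (array([ 475.52648926, -246.98510742]), np.float32(717.4), np.float32(307.4), np.float32(11.71)) [ 568.81364321 -260.23055657] z 399.06499176995044
  tin ray35 (array([530.85546875, -96.59925079]), np.float32(128.8), np.float32(95.5), np.float32(13.0)) cloud (array([530.89093018, -97.89595032]), np.float32(130.2), np.float32(94.8), np.float32(13.06)) z 35.5079802632167 table 0.2558585123945686
scene brass (array([544.7355957 , -96.12210846]), np.float32(55.7), np.float32(35.0), np.float32(13.77)) [544.48029036 -96.12827921] z 36.494468878864346
  tin ray35 (array([536.59100342, -99.93859863]), np.float32(135.1), np.float32(95.9), np.float32(12.81)) cloud (array([533.04144287, -99.77505493]), np.float32(135.9), np.float32(95.4), np.float32(12.34)) z 34.61904658352164 table -1.048138808898951
side brass (array([540.62109375, -96.67263794]), np.float32(55.7), np.float32(30.6), np.float32(12.65)) [540.31780131 -96.53557082] z 36.985245651261735
  tin ray35 (array([ 526.84460449, -102.17502594]), np.float32(134.0), np.float32(98.9), np.float32(13.43)) cloud (array([528.52191162, -97.61952209]), np.float32(132.0), np.float32(96.2), np.float32(13.07)) z 34.85290934388695 table -1.0870548735580425
```

Request:
send_rows:
  commands:
    - [[0,-1,-0.6,0,0,0],[0,-1,-0.6,0,0,0],[0,-1,-0.6,0,0,0]]

```text
time_s: 3.5
ee_pos: [498.2, -139.3, 294.2]
ee_rot: [-62.7, 90.0, -51.2]
force: [-0.6, -0.4, 0.8]
gripper_width: 90.9
```

Request:
send_rows:
  commands:
    - [[0,-0.9,0,0,0,0],[0,-0.9,0,0,0,0],[0,-0.9,0,0,0,0],[0,-0.9,0,0,0,0]]

```text
time_s: 4.0
ee_pos: [517.5, -224.5, 293.9]
ee_rot: [84.1, 89.9, 95.8]
force: [-0.8, -0.2, 0.7]
gripper_width: 91.5
```

Run:
```python
from h import *
info(); grab('wrist','w3')
```

```text
t 4.0 pos [ 517.5 -224.5  293.9] zyaw 11.71 xdown [-1.0e-04  1.3e-03 -1.0e+00] w 91.5 F [-0.75 -0.25  0.65] q [-24.7  15.1  82.7   0.1  82.2 -36.4]
```

View pics/w3.png

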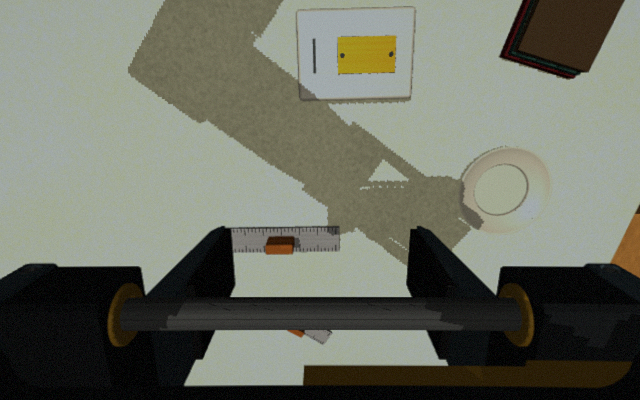

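```bash
cat > rule.py <<'E'
from h import *
from tin import rect
import sys
def rule(fn,c0=(488,-347),rad=100):
    p,W=cloud(fn); z=W[...,2]
    near=(np.hypot(W[...,0]-c0[0],W[...,1]-c0[1])<rad)&(z>-5)&(z<45)
    m=near&(z>3.5)
    n,l,s,c=cv2.connectedComponentsWithStats(m.astype(np.uint8)); i=1+np.argmax(s[1:,4]); m=l==i
    uv=np.argwhere(m&(z<12))[:,::-1]; G=ray(fn,uv,6.)
    print(fn,'rule ray6',rect(G[:,:2]),'cloud',rect(W[m][:,:2]))
    hsv=cv2.cvtColor(p,cv2.COLOR_RGB2HSV)
    b=m&(z>34); uv=np.argwhere(b)[:,::-1]; G=ray(fn,uv,38.)
    print('  block top',rect(G[:,:2]),G[:,:2].mean(0),'cloud',rect(W[b][:,:2]),np.nanmedian(z[b]),b.sum())
if __name__=='__main__':
    for f in sys.argv[1:]: rule(f)
E
python3 - <<'E'
from rule import *
for f in ('w3','side','scene'): rule(f)
import tin
p,W=cloud('w3'); near=np.hypot(W[...,0]-530,W[...,1]+98)<90
h=cv2.cvtColor(p,cv2.COLOR_RGB2HSV)
for fn in ('w2','w3'):
    p,W=cloud(fn);h=cv2.cvtColor(p,cv2.COLOR_RGB2HSV)
    near=(np.hypot(W[...,0]-530,W[...,1]+98)<90)&(W[...,2]>20)&(W[...,2]<50)
    b=near&(h[...,1]>150)&(h[...,0]>12)&(h[...,0]<35)
    G=ray(fn,np.argwhere(b)[:,::-1],37.); print(fn,'plate',rect(G[:,:2]),G[:,:2].mean(0))
    m=near&(W[...,2]>28); G=ray(fn,np.argwhere(m)[:,::-1],35.);print('tin',rect(G[:,:2]))
E
```

```text
w3 rule ray6 (array([ 492.69012451, -346.02960205]), np.float32(147.1), np.float32(37.4), np.float32(11.72)) cloud (array([ 492.38348389, -346.17648315]), np.float32(147.4), np.float32(37.1), np.float32(12.42))
  block top (array([ 487.25024414, -346.61853027]), np.float32(35.1), np.float32(14.2), np.float32(11.66)) [ 487.54803382 -346.60663059] cloud (array([ 487.24761963, -347.2824707 ]), np.float32(35.6), np.float32(13.9), np.float32(12.11)) 38.056605640057356 293
side rule ray6 (array([ 485.07540894, -347.66940308]), np.float32(160.0), np.float32(37.9), np.float32(12.1)) cloud (array([ 485.09140015, -346.6763916 ]), np.float32(160.1), np.float32(38.0), np.float32(12.21))
  block top (array([ 485.25549316, -349.28875732]), np.float32(35.1), np.float32(14.4), np.float32(13.37)) [ 485.12459397 -348.78605665] cloud (array([ 485.71673584, -347.45803833]), np.float32(35.0), np.float32(14.2), np.float32(14.81)) 36.057412616463196 77
scene rule ray6 (array([ 490.46841431, -347.68856812]), np.float32(162.7), np.float32(41.0), np.float32(11.9)) cloud (array([ 489.56079102, -347.78930664]), np.float32(163.8), np.float32(41.0), np.float32(11.74))
  block top (array([ 490.97897339, -346.83163452]), np.float32(36.6), np.float32(13.4), np.float32(10.39)) [ 490.84451009 -346.34765607] cloud (array([ 489.44158936, -347.01660156]), np.float32(38.7), np.float32(13.5), np.float32(10.45)) 36.97154034840206 33
w2 plate (array([542.1751709 , -95.26889801]), np.float32(62.9), np.float32(37.6), np.float32(12.54)) [542.37767108 -94.98528128]
tin (array([530.85546875, -96.59925079]), np.float32(128.8), np.float32(95.5), np.float32(13.0))
w3 plate (array([542.58447266, -95.43953705]), np.float32(62.8), np.float32(37.2), np.float32(12.81)) [542.42369188 -95.21029914]
tin (array([530.65594482, -98.05992126]), np.float32(129.2), np.float32(94.0), np.float32(12.89))
```

Request:
send_rows:
  commands:
    - [[0.9,-1,-0.54,0,0,0],[0.9,-1,-0.54,0,0,0],[0.9,-1,-0.54,0,0,0],[0.9,-1,-0.54,0,0,0]]

```text
time_s: 4.55
ee_pos: [484.4, -334.7, 203.6]
ee_rot: [99.0, 89.9, 110.6]
force: [-0.1, -0.2, 0.6]
gripper_width: 91.3
```

Request:
send_rows:
  commands:
    - [[0.9,-0.14,0,0,0,0],[0.9,-0.14,0,0,0,0],[0.9,-0.14,0,0,0,0],[0.9,-0.14,0,0,0,0]]

```text
time_s: 5.05
ee_pos: [489.1, -348.9, 116.4]
ee_rot: [-40.9, 89.8, -29.2]
force: [0.6, -0.4, 1.2]
gripper_width: 91.6
```

Run:
```python
from h import *
info(); grab('wrist','w4'); grab('side','s4')
print(rel([487.3,-346.8,10],11.8))
```

```text
t 5.05 pos [ 489.1 -348.9  116.4] zyaw 11.67 xdown [ 0.0037 -0.0021 -1.    ] w 91.6 F [ 0.58 -0.44  1.18] q [-36.6  24.7  94.5   0.   60.5 -48.3]
[ 1.0642e+00  2.9900e-02 -1.2700e-02 -4.0000e-04  5.0000e-04  5.0000e-04]
```

View pics/w4.png

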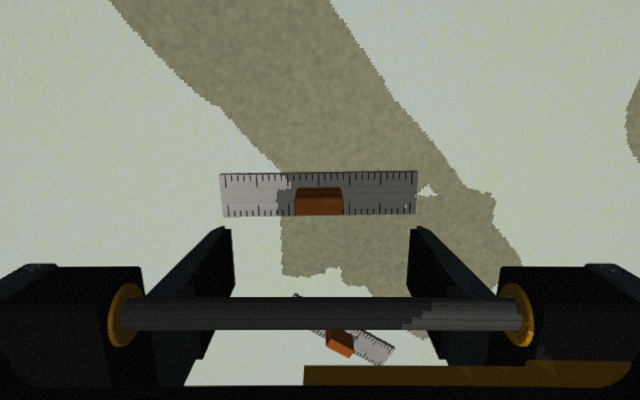

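w4: the rule's block is at (319,201), centred between the fingers. Descending.

Request:
send_rows:
  commands:
    - [[0.3,0.02,-0.01,0,0,0],[0.6,0.02,-0.01,0,0,0],[0.85,0.02,-0.01,0,0,0],[0.95,0.02,-0.01,0,0,0],[0.95,0.02,-0.01,0,0,0]]

```text
time_s: 5.78
ee_pos: [486.2, -347.4, 19.5]
ee_rot: [-33.8, 90.0, -22.2]
force: [-0.4, 0.3, -0.4]
gripper_width: 91.2
```

Run:
```python
from h import *
info();print(rel([487.3,-346.8,10],11.8)); grab('wrist','w5');rule=__import__('rule');rule.rule('w5')
```

```text
t 5.775 pos [ 486.2 -347.4   19.5] zyaw 11.6 xdown [ 6.e-04 -2.e-04 -1.e+00] w 91.2 F [-0.36  0.27 -0.39] q [-36.7  30.6 100.8   0.   48.6 -48.3]
[ 0.0946  0.0039  0.0117 -0.0005  0.0001  0.0001]
w5 rule ray6 (array([ 487.19171143, -347.02304077]), np.float32(160.3), np.float32(37.2), np.float32(12.56)) cloud (array([ 487.05941772, -347.29983521]), np.float32(160.6), np.float32(37.5), np.float32(12.26))
  block top (array([ 484.93728638, -344.11834717]), np.float32(116.0), np.float32(31.3), np.float32(11.86)) [ 486.16846319 -344.11439966] cloud (array([ 485.17028809, -345.49334717]), np.float32(111.0), np.float32(31.9), np.float32(11.59)) 38.15587431738507 3297
```

View pics/w5.png

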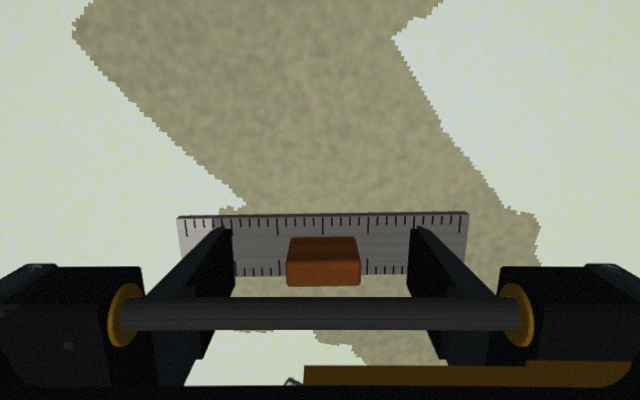

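Request:
send_rows:
  commands:
    - [[0.08,0,0.01,0,0,0],[0.08,0,0.01,0,0,0]]

```text
time_s: 6.08
ee_pos: [486.8, -347.0, 10.9]
ee_rot: [101.2, 90.0, 112.8]
force: [-0.1, 0.5, 0.1]
gripper_width: 91.0
```

Request:
send_rows:
  commands:
    - [[0,0,0,0,0,0],[0,0,0,0,0,0],[0,0,0,0,0,0],[0,0,0,0,0,0],[0,0,0,0,0,0],[0,0,0,0,0,0]]
  jaw: 1
  force: 25

```text
time_s: 6.82
ee_pos: [486.9, -347.2, 10.9]
ee_rot: [-3.7, 90.0, 7.9]
force: [0.0, 0.6, 0.3]
gripper_width: 35.9
```

Run:
```python
from h import *
info()
```

```text
t 6.825 pos [ 486.9 -347.2   10.9] zyaw 11.59 xdown [ 2.e-04  0.e+00 -1.e+00] w 35.9 F [0.05 0.59 0.29] q [-36.6  31.2 101.2   0.   47.6 -48.2]
```

Request:
send_rows:
  commands:
    - [[-0.3,0,0,0,0,0],[-0.4,0.4,0.24,-0.0036,0,0],[-0.4,0.78,0.47,-0.0036,0,0],[-0.4,0.78,0.47,-0.0036,0,0],[-0.4,0.78,0.47,-0.0036,0,0]]

```text
time_s: 7.45
ee_pos: [516.9, -261.4, 50.6]
ee_rot: [177.2, 90.0, -169.9]
force: [0.6, 0.2, -2.4]
gripper_width: 35.6
```

Request:
send_rows:
  commands:
    - [[0,0.4,0.24,0,0,0],[0,0.75,0.47,0,0,0],[0,0.75,0.47,0,0,0],[0.1,0.75,0.47,0,0,0],[0.2,0.75,0.47,0,0,0],[0.2,0.75,0.47,0,0,0],[0.2,0.75,0.47,0,0,0]]

```text
time_s: 8.32
ee_pos: [546.1, -178.3, 30.7]
ee_rot: [128.0, 90.0, 140.9]
force: [-0.3, 0.5, -2.4]
gripper_width: 36.4
```

Run:
```python
from h import *
info(); grab('wrist','w6')
t=np.array([530.7,-97.6]);p,r,s=cur();c,q=np.cos(np.radians(12.9)),np.sin(np.radians(12.9))
print('in tin',np.array([[c,q],[-q,c]])@(p[:2]-t))
```

```text
t 8.325 pos [ 546.1 -178.3   30.7] zyaw 12.84 xdown [-2.e-04  2.e-04 -1.e+00] w 36.4 F [-0.32  0.51 -2.43] q [-19.2  28.2 103.4   0.   48.4 -32.1]
in tin [ -2.76067548 -81.99180877]
```

View pics/w6.png

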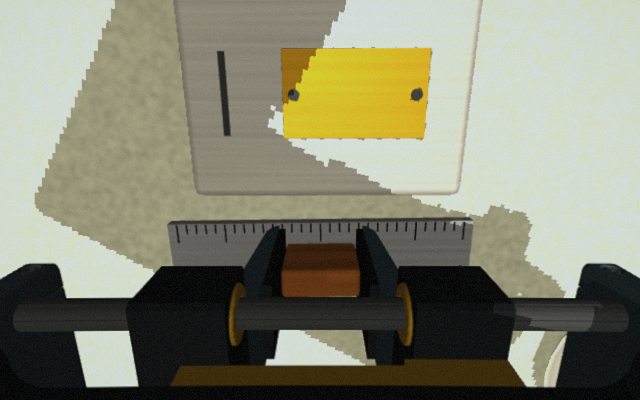

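```bash
cat > gap.py <<'E'
from h import *
def gap(fn,zr):
    p,W=cloud(fn)
    z=W[...,2]
    # column-wise: rule far edge (top) and tin near edge (bottom) along columns
    L=[];Q=[]
    for u in list(range(215,265,2))+list(range(380,445,2)):
        col=z[:,u]
        t=[v for v in range(100,260) if col[v]>30 and col[v]<45 and np.isfinite(col[v])]
        t=[v for v in t if v<215]
        rr=[v for v in range(195,262) if zr-3<col[v]<zr+4]
        if t: Q.append((u,max(t)+.5))
        if rr: L.append((u,min(rr)-.5))
    A=ray(fn,L,zr); B=ray(fn,Q,35.)
    fa=np.polyfit(A[:,0],A[:,1],1);fb=np.polyfit(B[:,0],B[:,1],1)
    print('rule edge',np.degrees(np.arctan(fa[0])),'tin edge',np.degrees(np.arctan(fb[0])),'res',np.std(A[:,1]-np.polyval(fa,A[:,0])),np.std(B[:,1]-np.polyval(fb,B[:,0])))
    x=545.; print('gap', (np.polyval(fb,x)-np.polyval(fa,x))*np.cos(np.arctan(fb[0])))
    return L,Q
if __name__=='__main__':
    p,W=cloud('w6'); print([(v,W[v,240].round(1)[2]) for v in range(185,262,4)])
    gap('w6',26)
E
python3 gap.py
```

```text
[(185, np.float64(35.7)), (189, np.float64(34.7)), (193, np.float64(34.2)), (197, np.float64(0.1)), (201, np.float64(-0.1)), (205, np.float64(0.2)), (209, np.float64(0.2)), (213, np.float64(1.2)), (217, np.float64(0.8)), (221, np.float64(22.8)), (225, np.float64(26.2)), (229, np.float64(26.4)), (233, np.float64(26.1)), (237, np.float64(26.4)), (241, np.float64(26.2)), (245, np.float64(25.8)), (249, np.float64(26.5)), (253, np.float64(25.2)), (257, np.float64(25.3)), (261, np.float64(26.6))]
rule edge 13.253973826449469 tin edge 13.096917821734122 res 1.9448344359664331 0.1438559733436372
gap 16.05297970835299
```

Request:
send_rows:
  commands:
    - [[0.1,0.02,0,0,0,0],[0.19,0.05,0,0,0,0],[0.193,0.08,0,-0.0003,0,0],[0.193,0.11,0.02,-0.0003,0,0],[0.193,0.13,0.02,-0.0003,0,0],[0.193,0.13,0.02,-0.0003,0,0]]

```text
time_s: 9.12
ee_pos: [545.3, -164.3, 11.7]
ee_rot: [76.8, 90.0, 89.8]
force: [0.5, 0.6, -1.7]
gripper_width: 36.0
```

Run:
```python
from gap import *
info(); grab('wrist','w7'); gap('w7',6)
t=np.array([530.7,-97.6]);p,r,s=cur();c,q=np.cos(np.radians(12.9)),np.sin(np.radians(12.9))
print('in tin',np.array([[c,q],[-q,c]])@(p[:2]-t))
```

```text
t 9.125 pos [ 545.3 -164.3   11.7] zyaw 13.02 xdown [ 0.e+00  1.e-04 -1.e+00] w 36.0 F [ 0.47  0.64 -1.7 ] q [-17.9  29.2 105.1   0.   45.7 -31. ]
rule edge 13.047160918013505 tin edge 13.020926234796224 res 0.10747249460660004 0.0037564894118334593
gap 21.993849135596786
in tin [ -0.68147646 -68.43585049]
```

View pics/w7.png

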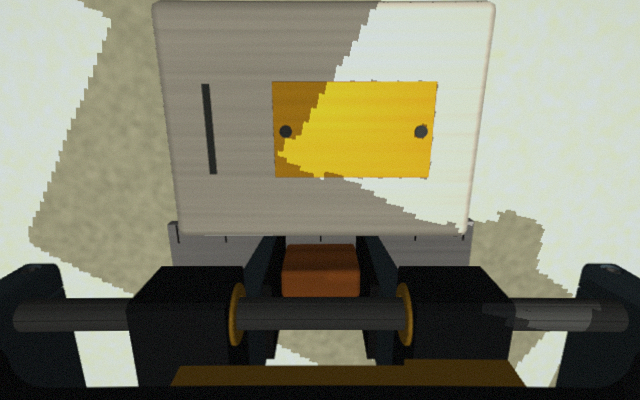

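Request:
send_rows:
  commands:
    - [[0.002,0.008,0,0,0,0],[0.004,0.015,0,0,0,0],[0.004,0.02,0,0,0,0],[0.004,0.02,0,0,0,0]]

```text
time_s: 9.68
ee_pos: [544.8, -162.6, 11.2]
ee_rot: [96.4, 90.0, 109.4]
force: [0.7, 0.6, -1.8]
gripper_width: 35.6
```

Request:
send_rows:
  commands:
    - [[0,0.005,0,0,0,0],[0,0.01,0,0,0,0],[0,0.01,0,0,0,0]]

```text
time_s: 10.05
ee_pos: [544.8, -162.0, 11.3]
ee_rot: [-65.5, 90.0, -52.5]
force: [0.8, -2.2, -1.7]
gripper_width: 36.3
```

Request:
send_rows:
  commands:
    - [[0,0.005,0,0,0,0],[0,0.005,0,0,0,0]]

```text
time_s: 10.3
ee_pos: [544.9, -161.5, 11.3]
ee_rot: [-48.3, 89.9, -35.2]
force: [0.0, -3.5, -3.4]
gripper_width: 35.5
```

Run:
```python
from gap import *
info(); grab('wrist','w8')
```

```text
t 10.3 pos [ 544.9 -161.5   11.3] zyaw 13.02 xdown [ 9.e-04 -6.e-04 -1.e+00] w 35.5 F [ 0.   -3.49 -3.45] q [-17.7  29.1 105.4  -0.   45.4 -30.7]
```

View pics/w8.png

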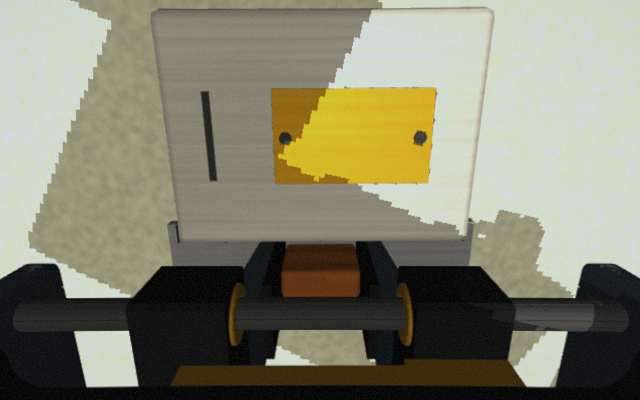

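Request:
send_rows:
  commands:
    - [[0.006,0,0,0,0,0],[0.008,0,0,0,0,0]]

```text
time_s: 10.6
ee_pos: [545.0, -161.5, 10.8]
ee_rot: [-38.8, 89.9, -25.8]
force: [-0.1, -4.3, 0.7]
gripper_width: 35.6
```

Request:
send_rows:
  commands:
    - [[0,0,0,0,0,0],[0,0,0,0,0,0],[0,0,0,0,0,0],[0,0,0,0,0,0]]
  jaw: -0.6

```text
time_s: 11.1
ee_pos: [544.7, -161.2, 10.5]
ee_rot: [-23.5, 90.0, -10.5]
force: [1.8, -3.4, 0.6]
gripper_width: 72.0
```

Run:
```python
from gap import *
info(); grab('wrist','w9')
```

```text
t 11.1 pos [ 544.7 -161.2   10.5] zyaw 13.01 xdown [ 4.e-04 -1.e-04 -1.e+00] w 72.0 F [ 1.77 -3.44  0.63] q [-17.6  29.2 105.4   0.   45.4 -30.7]
```

View pics/w9.png

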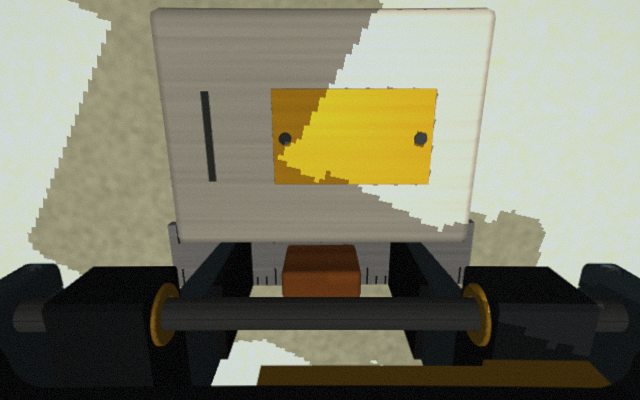

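Request:
send_rows:
  commands:
    - [[0,0,0,0,0,0]]

```text
time_s: 11.28
ee_pos: [544.6, -161.2, 10.4]
ee_rot: [-18.2, 90.0, -5.2]
force: [2.6, -1.3, -0.4]
gripper_width: 73.1
```

Request:
send_rows:
  commands:
    - [[0,-0.01,0,0,0,0],[-0.05,-0.015,0,0,0,0],[-0.2,-0.015,0,0,0,0],[-0.5,-0.015,0,0,0,0],[-0.9,-0.015,0,0,0,0],[-0.9,-0.015,0,0,0,0]]

```text
time_s: 12.02
ee_pos: [547.0, -163.1, 104.6]
ee_rot: [-28.0, 89.6, -15.0]
force: [-0.1, 0.7, -0.6]
gripper_width: 73.1
```

Request:
send_rows:
  commands:
    - [[-0.9,-1,0,0,0,0],[-0.9,-1,0,0,0,0],[-0.9,-1,0,0,0,0],[-0.9,-1,0,0,0,0]]
  jaw: -1

```text
time_s: 12.52
ee_pos: [566.6, -259.7, 189.7]
ee_rot: [123.2, 89.9, 136.1]
force: [-0.4, 0.3, -0.1]
gripper_width: 91.3
```

Run:
```python
from gap import *
info(); grab('wrist','w10')
```

```text
t 12.525 pos [ 566.6 -259.7  189.7] zyaw 12.95 xdown [-0.0015  0.0015 -1.    ] w 91.3 F [-0.4   0.3  -0.07] q [-25.7  23.6  85.1   0.   71.5 -38.7]
```

View pics/w10.png

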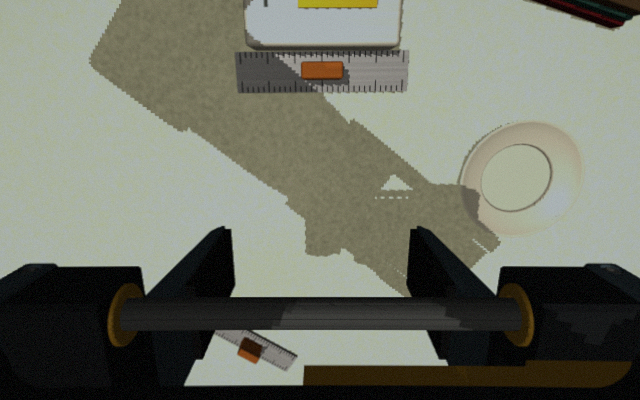

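Run:
```python
from rule import *
fn='w10'
p,W=cloud(fn); z=W[...,2]
L=[];Q=[]
for u in range(255,392,3):
    col=z[:,u]
    r=[v for v in range(40,100) if 3<col[v]<11]
    t=[v for v in range(20,60) if 28<col[v]<42]
    if 300<u<346: r=[]
    if r:L.append((u,min(r)-.5))
    if t:Q.append((u,max(t)+.5))
A=ray(fn,L,6.);B=ray(fn,Q,35.)
fa=np.polyfit(A[:,0],A[:,1],1);fb=np.polyfit(B[:,0],B[:,1],1)
print(np.degrees(np.arctan([fa[0],fb[0]])),np.std(A[:,1]-np.polyval(fa,A[:,0])),np.std(B[:,1]-np.polyval(fb,B[:,0])),'gap',(np.polyval(fb,545)-np.polyval(fa,545))*.975)
rule(fn,(545,-161),90)
cv2.imwrite('pics/w10c.png',cv2.resize(p[0:110,220:420,::-1],None,fx=4,fy=4,interpolation=cv2.INTER_CUBIC))
print(A[0],A[-1],B[0],B[-1])
```

```text
[13.02689685 12.9822005 ] 0.445731859177687 0.11187439762298591 gap -1.2381895605759354
w10 rule ray6 (array([ 544.50634766, -161.78268433]), np.float32(160.2), np.float32(36.6), np.float32(13.08)) cloud (array([ 540.51794434, -144.95582581]), np.float32(160.4), np.float32(71.2), np.float32(13.08))
  block top (array([ 540.24554443, -139.73521423]), np.float32(127.2), np.float32(58.7), np.float32(12.95)) [ 537.87726381 -130.12973938] cloud (array([ 540.18902588, -139.36695862]), np.float32(128.7), np.float32(59.5), np.float32(12.9)) 35.49012423765028 7362
[ 481.55273947 -158.92450467    6.        ] [ 601.76351073 -130.43323996    6.        ] [ 486.4499901  -157.50453996   35.        ] [ 596.70289998 -132.16732136   35.        ]
```

View pics/w10c.png

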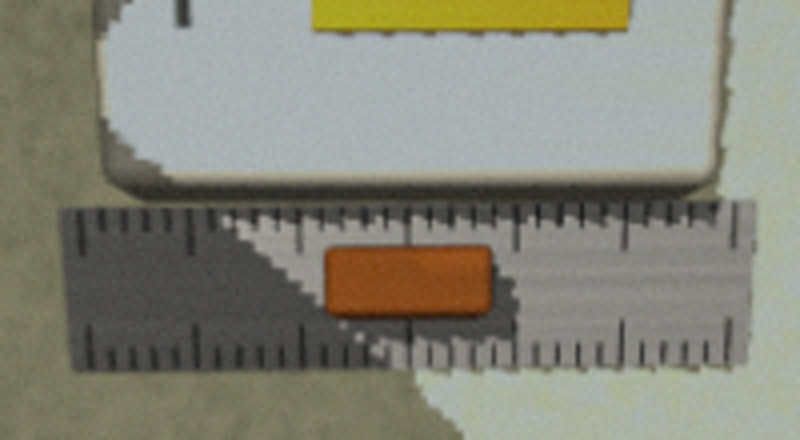

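The rule lies flush and parallel: w10c shows its edge against the tin's lower edge, and the 13.03° vs 12.98° headings agree. The computed gap of about -1 mm is within error, since the tin's rim is rounded and I felt the contact as a force. Next is the magnifier.

Run:
```python
from tin import *
p,W=cloud('scene'); z=W[...,2]
near=(np.hypot(W[...,0]-514,W[...,1]-355)<130)&(z>-8)
roi=np.zeros(z.shape,bool); roi[135:182,375:415]=1
dark=roi&(p.max(2)<60)&(z<20)&near
G=ray('scene',np.argwhere(dark)[:,::-1],8.); print('dark',rect(G[:,:2]),dark.sum())
fr=roi&(z>3.)&(z<14); print('fr',rect(W[fr][:,:2]))
h=roi&(z>30); print('handle',rect(W[h][:,:2]),W[h][:,:2].mean(0),np.nanmax(z[h]))
t=roi&(z>58);print(W[t].round())
b=(W[...,2]>135)&(W[...,2]<160)&(W[...,0]>350)&(W[...,0]<650)&(W[...,1]<330)&(W[...,1]>50);print('books',rect(W[b][:,:2]))
G=ray('w1',[(333,107),(306,215),(577,188),(545,270)],140.);print(G.round())
G=ray('w1',[(388,28),(461,62),(491,2)],8.);print(G.round())
p,W=cloud('w1');b=(W[...,2]>120)&(W[...,2]<160);b[:,:300]=0;b[280:]=0;print('books w1',rect(W[b][:,:2]))
```

```text
dark (array([540.27722168, 345.07788086]), np.float32(127.4), np.float32(71.7), np.float32(-12.12)) 166
fr (array([512.19873047, 357.45376587]), np.float32(230.6), np.float32(148.9), np.float32(-21.56))
handle (array([614.20391846, 310.89456177]), np.float32(269.9), np.float32(127.7), np.float32(-44.03)) [604.15255562 297.44020346] 152.244272380009
[[477. 363.  60.]
 [480. 366.  62.]
 [480. 354.  60.]
 [483. 356.  63.]
 [483. 361.  61.]
 [482. 365.  59.]
 [484. 352.  60.]
 [485. 356.  60.]
 [488. 362.  61.]
 [491. 365.  62.]
 [488. 350.  60.]
 [493. 356.  62.]
 [492. 360.  60.]
 [495. 363.  62.]
 [497. 349.  64.]
 [498. 353.  63.]
 [498. 357.  62.]
 [499. 361.  61.]
 [504. 358.  62.]
 [635. 203. 147.]
 [633. 208. 143.]
 [631. 206. 136.]
 [634. 208. 139.]
 [636. 204. 138.]
 [639. 203. 136.]
 [635. 205. 126.]
 [636. 206. 122.]
 [654. 195. 143.]
 [657. 197. 145.]
 [658. 200. 145.]
 [661. 192. 147.]
 [660. 196. 143.]
 [658. 201. 140.]
 [661. 192. 141.]
 [659. 197. 137.]
 [657. 202. 132.]
 [668. 188. 146.]
 [666. 193. 142.]
 [655. 204. 125.]
 [668. 189. 141.]
 [669. 192. 141.]
 [660. 348.
[... 882 characters left out ...]
 132.]
 [679. 193. 132.]
 [678. 196. 129.]
 [655. 286.  62.]
 [658. 288.  66.]
 [661. 290.  69.]
 [659. 295.  64.]
 [658. 300.  60.]
 [664. 300.  68.]
 [661. 306.  62.]
 [665. 307.  66.]
 [666. 310.  66.]
 [668. 313.  67.]
 [667. 317.  65.]
 [671. 319.  69.]
 [668. 325.  62.]
 [673. 325.  68.]
 [669. 333.  60.]
 [674. 333.  66.]
 [675. 337.  65.]
 [679. 337.  70.]]
books (array([547.48693848, 161.52697754]), np.float32(214.3), np.float32(111.7), np.float32(-5.54))
[[445. 227. 140.]
 [441. 123. 140.]
 [682. 200. 140.]
 [686. 114. 140.]]
[[494. 321.   8.]
 [589. 302.   8.]
 [601. 369.   8.]]
books w1 (array([559.53265381, 161.94006348]), np.float32(230.8), np.float32(110.3), np.float32(-6.28))
```

Request:
send_rows:
  commands:
    - [[-0.35,0.92,0.15,0,0,0],[-0.35,0.92,0.15,0,0,0],[-0.35,0.92,0.15,0,0,0]]

```text
time_s: 12.95
ee_pos: [560.4, -163.5, 225.1]
ee_rot: [123.0, 89.9, 136.2]
force: [0.0, -0.2, -1.0]
gripper_width: 91.5
```

Request:
send_rows:
  commands:
    - [[-0.35,0.92,0.15,0,0,0],[-0.35,0.92,0.15,0,0,0],[-0.35,0.92,0.15,0,0,0]]

```text
time_s: 13.32
ee_pos: [554.7, -72.1, 260.0]
ee_rot: [148.0, 90.0, 161.2]
force: [-0.7, -0.8, -0.5]
gripper_width: 91.0
```

Request:
send_rows:
  commands:
    - [[-0.35,0.92,0.15,0,0,0],[-0.35,0.92,0.15,0,0,0],[-0.35,0.92,0.15,0,0,0]]

```text
time_s: 13.7
ee_pos: [549.0, 19.7, 294.8]
ee_rot: [-158.0, 90.0, -144.9]
force: [0.0, -0.3, -0.6]
gripper_width: 91.2
```

Request:
send_rows:
  commands:
    - [[0,0.92,0.15,0,0,0],[0,0.92,0.15,0,0,0],[0,0.92,0.15,0,0,0]]

```text
time_s: 14.08
ee_pos: [542.7, 111.7, 293.5]
ee_rot: [-166.2, 89.8, -153.1]
force: [0.1, -0.1, 0.5]
gripper_width: 91.1
```

Request:
send_rows:
  commands:
    - [[0,0.92,0.15,0,0,0],[0,0.92,0.15,0,0,0],[0,0.92,0.15,0,0,0]]

```text
time_s: 14.45
ee_pos: [537.2, 204.3, 294.0]
ee_rot: [-147.0, 89.8, -133.9]
force: [-0.0, -0.3, 0.0]
gripper_width: 91.2
```

Request:
send_rows:
  commands:
    - [[0,0.92,0.15,0,0,0],[0,0.92,0.15,0,0,0],[0,0.92,0.15,0,0,0],[0,0.92,0.15,0,0,0]]

```text
time_s: 14.95
ee_pos: [531.5, 295.6, 295.0]
ee_rot: [-116.8, 89.9, -103.9]
force: [-0.1, -0.1, 0.3]
gripper_width: 91.0
```

```bash
python3 - <<'E'
from gap import *
info(); grab('wrist','w11'); grab('scene','sc11')
E
python3 tin.py sc11
```

```text
t 14.95 pos [531.5 295.6 295. ] zyaw 12.89 xdown [-5.0e-04 -1.9e-03 -1.0e+00] w 91.0 F [-0.15 -0.08  0.33] q [28.  19.4 76.5 -0.1 84.2 15.2]
sc11 brass (array([ 553.86077881, -119.00183105]), np.float32(88.4), np.float32(61.1), np.float32(-72.48)) [544.92815548 -98.32544486] z 36.45743813583814
  tin ray35 (array([535.47406006, -99.17687988]), np.float32(133.5), np.float32(94.8), np.float32(13.07)) cloud (array([532.14648438, -99.70426941]), np.float32(135.9), np.float32(95.4), np.float32(13.38)) z 34.20048630504459 table -1.0256146672505158
```

View pics/w11.png

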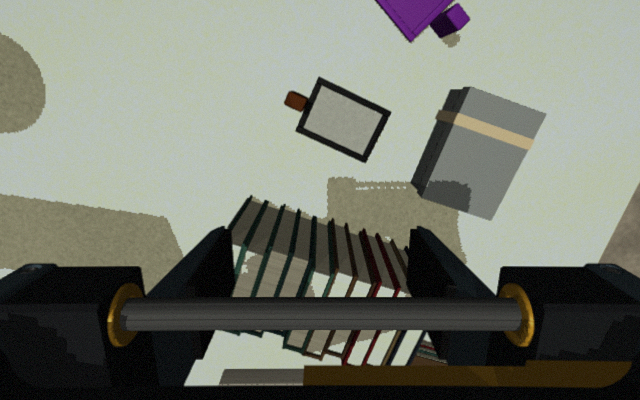

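w11 shows the black magnifier at (344,120) with its handle top at (296,101), and the purple one at (420,15). I'll measure frame and handle.

```bash
cat > mag.py <<'E'
from tin import *
def mag(fn,roi,zt=8.):
    p,W=cloud(fn); z=W[...,2]
    M=np.zeros(z.shape,bool); u0,v0,u1,v1=roi; M[v0:v1,u0:u1]=1
    fr=M&(z>3.5)&(z<14)&(p.max(2)<75)
    n,l,s,c=cv2.connectedComponentsWithStats(fr.astype(np.uint8),connectivity=8); i=1+np.argmax(s[1:,4]); fr=l==i
    G=ray(fn,np.argwhere(fr)[:,::-1],zt); print(fn,'frame',rect(G[:,:2]),fr.sum())
    h=M&(z>56)&(z<70); G=ray(fn,np.argwhere(h)[:,::-1],62.); print(' handle top',rect(G[:,:2]),G[:,:2].mean(0),'cloud',W[h].mean(0),h.sum())
if __name__=='__main__': mag('w11',(270,65,400,175))
E
python3 mag.py
python3 - <<'E'
from h import *
p,d,K,D,T=load('w11')
cv2.imwrite('pics/w11c.png',cv2.resize(p[60:180,260:420,::-1],None,fx=5,fy=5,interpolation=cv2.INTER_CUBIC))
E
```

```text
w11 frame (array([547.31274414, 346.70758057]), np.float32(100.0), np.float32(70.5), np.float32(-11.71)) 1489
 handle top (array([488.4397583 , 358.91616821]), np.float32(22.4), np.float32(16.6), np.float32(-12.8)) [488.47073157 359.10351547] cloud [488.46313466 359.09908817  61.87391631] 322
```

View pics/w11c.png

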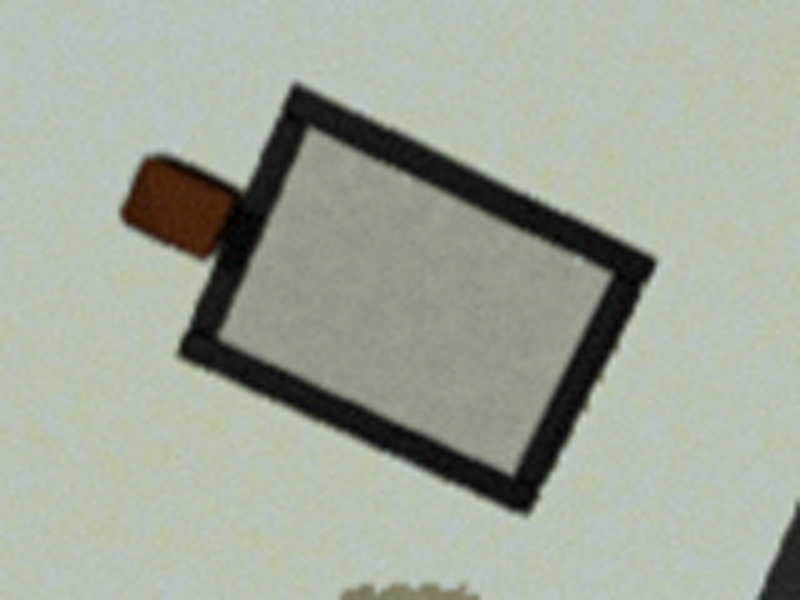

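Request:
send_rows:
  commands:
    - [[0.5,0.715,-0.283,-0.181,0,0],[0.9,0.715,-0.283,-0.181,0,0],[0.9,0.715,-0.283,-0.181,0,0],[0.9,0.715,-0.283,-0.181,0,0],[0.9,0.715,-0.283,-0.181,0,0],[0.9,0.715,-0.283,-0.181,0,0],[0.9,0.715,-0.283,-0.181,0,0],[0.9,0.715,-0.283,-0.181,0,0]]

```text
time_s: 16.05
ee_pos: [487.5, 360.6, 205.7]
ee_rot: [-64.9, 90.0, 13.0]
force: [0.4, -0.9, 0.4]
gripper_width: 90.7
```

Run:
```python
from gap import *
info(); print(rel([488,359,25],78.1)); grab('wrist','w12')
```

```text
t 16.05 pos [487.5 360.6 205.7] zyaw 77.97 xdown [ 3.e-04  1.e-04 -1.e+00] w 90.7 F [ 0.38 -0.87  0.43] q [ 35.4  21.4  86.1  -0.   72.4 -42.6]
[ 1.8066e+00 -8.1000e-03 -1.5100e-02 -4.0000e-04  0.0000e+00  0.0000e+00]
```

View pics/w12.png

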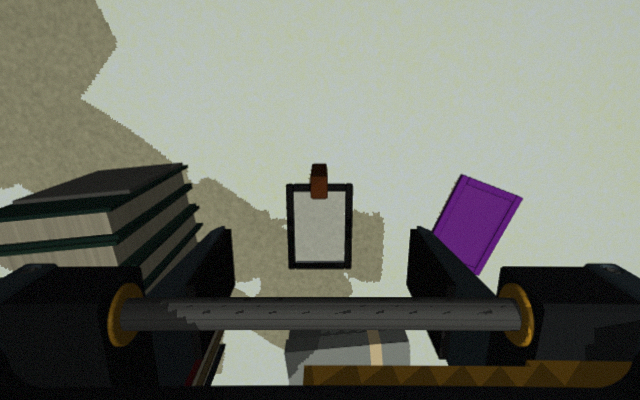

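Request:
send_rows:
  commands:
    - [[0.5,-0.008,-0.015,0,0,0],[0.95,-0.008,-0.015,0,0,0],[0.95,-0.008,-0.015,0,0,0],[0.95,-0.008,-0.015,0,0,0]]
  jaw: -0.4

```text
time_s: 16.6
ee_pos: [488.7, 360.4, 112.2]
ee_rot: [-42.0, 89.8, 36.1]
force: [0.5, 0.7, -0.1]
gripper_width: 63.6
```

Run:
```python
from gap import *
info(); print(rel([488,359,25],78.1)); grab('wrist','w13')
```

```text
t 16.6 pos [488.7 360.4 112.2] zyaw 78.12 xdown [ 0.0024  0.0017 -1.    ] w 63.6 F [ 0.5  0.7 -0.1] q [ 35.3  25.5  93.8   0.   60.5 -42.8]
[ 8.716e-01  6.000e-03 -1.720e-02  1.000e-04  3.000e-04  3.000e-04]
```

View pics/w13.png

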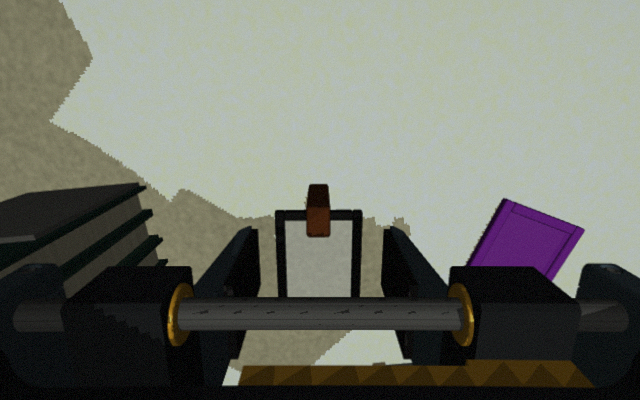

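The handle is at (318,210), centred between the fingers. Descending and closing.

Request:
send_rows:
  commands:
    - [[0.3,0,-0.01,0,0,0],[0.6,0,-0.01,0,0,0],[0.8,0,-0.01,0,0,0],[0.86,0,-0.01,0,0,0],[0.86,0,-0.01,0,0,0]]

```text
time_s: 17.27
ee_pos: [488.3, 359.4, 25.8]
ee_rot: [-40.9, 89.9, 37.2]
force: [0.5, 0.2, 0.8]
gripper_width: 64.0
```

Run:
```python
from gap import *
info(); print(rel([488,359,25],78.1)); grab('wrist','w14')
```

```text
t 17.275 pos [488.3 359.4  25.8] zyaw 78.15 xdown [ 0.0019  0.0015 -1.    ] w 64.0 F [0.49 0.18 0.78] q [ 35.3  30.7  99.3   0.   49.8 -42.9]
[ 0.0077  0.0024 -0.0043  0.0001  0.0003  0.0003]
```

View pics/w14.png

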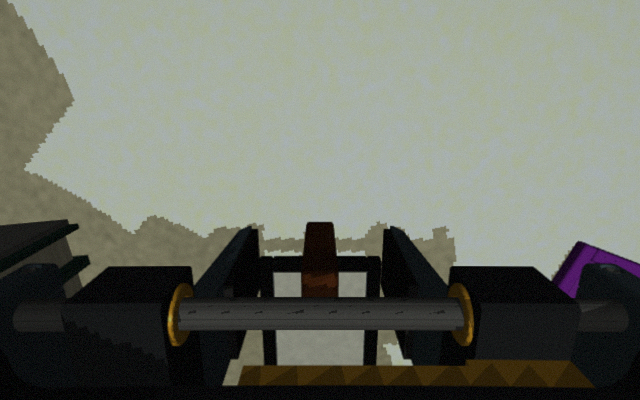

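Request:
send_rows:
  commands:
    - [[0,0,0,0,0,0],[0,0,0,0,0,0],[0,0,0,0,0,0],[0,0,0,0,0,0],[0,0,0,0,0,0],[0,0,0,0,0,0]]
  jaw: 1
  force: 45

```text
time_s: 18.08
ee_pos: [487.4, 358.8, 24.4]
ee_rot: [18.0, 90.0, 96.2]
force: [-0.5, -0.6, 0.8]
gripper_width: 16.0
```

Request:
send_rows:
  commands:
    - [[-0.2,0,0,0,0,0],[-0.5,0,0,0,0,0],[-0.8,0,0,0,0,0],[-1,0,0,0,0,0],[-1,0,0,0,0,0]]

```text
time_s: 18.7
ee_pos: [488.1, 359.2, 125.7]
ee_rot: [-40.5, 89.8, 37.6]
force: [-0.2, 0.5, -2.3]
gripper_width: 15.5
```

Request:
send_rows:
  commands:
    - [[-0.5,0,0,0,0,0],[-1,0,0,0,0,0],[-1,0,0,0,0,0],[-1,0,0,0,0,0]]

```text
time_s: 19.2
ee_pos: [486.6, 358.1, 222.5]
ee_rot: [135.5, 89.8, -146.3]
force: [1.1, 0.7, -2.2]
gripper_width: 15.6
```

Run:
```python
from gap import *
info(); grab('wrist','w15');grab('side','s15');grab('scene','sc15')
p,d,K,D,T=load('sc15')
cv2.imwrite('pics/sc15c.png',cv2.resize(p[70:220,330:480,::-1],None,fx=4,fy=4,interpolation=cv2.INTER_CUBIC))
```

```text
t 19.2 pos [486.6 358.1 222.5] zyaw 78.16 xdown [-0.0029 -0.0019 -1.    ] w 15.6 F [ 1.07  0.69 -2.17] q [ 35.3  20.8  84.7   0.   74.7 -42.9]
```

View pics/w15.png

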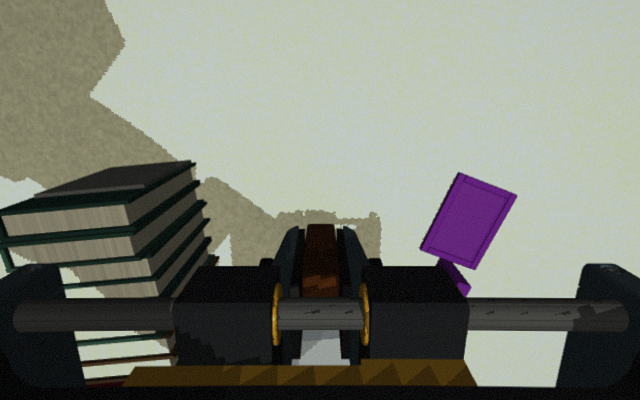

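View pics/sc15c.png

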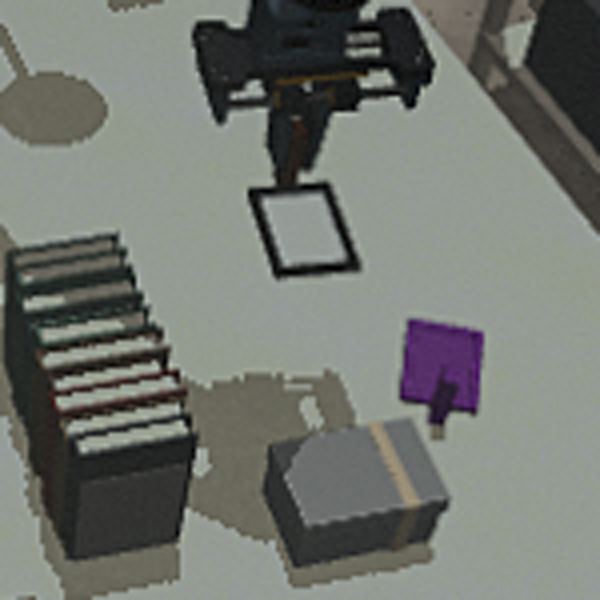

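The magnifier is held and lifted. sc15c shows the frame at about (305,230) in the crop. I'll check that it hangs level.

```bash
cat > lev.py <<'E'
from tin import *
def lev(fn,c,yaw,zc):
    p,W=cloud(fn)
    m=(p.max(2)<70)&(np.abs(W[...,2]-zc)<15)&(np.hypot(W[...,0]-c[0],W[...,1]-c[1])<68)
    P=W[m]; a=np.radians(yaw); q=(P[:,:2]-c)@np.array([[np.cos(a),-np.sin(a)],[np.sin(a),np.cos(a)]])
    k=(abs(q[:,0])<54)&(abs(q[:,1])<40); P=P[k];q=q[k]
    A=np.c_[q,np.ones(len(q))]; s,*_=np.linalg.lstsq(A,P[:,2],rcond=None)
    k=abs(A@s-P[:,2])<4; s,*_=np.linalg.lstsq(A[k],P[k,2],rcond=None)
    print(fn,'n',k.sum(),'slope along x,y',s[:2].round(3),'z',s[2].round(1),'rect',rect(P[k][:,:2]))
if __name__=='__main__':
    a=np.radians(-11.9); c=np.array([486.6,358.1])+61*np.array([np.cos(a),np.sin(a)])
    for zz in (200,205): lev('sc15',c,-11.9,zz)
    lev('s15',c,-11.9,205)
E
python3 lev.py
```

```text
sc15 n 155 slope along x,y [-0.015 -0.019] z 202.8 rect (array([546.32220459, 343.89407349]), np.float32(104.6), np.float32(71.2), np.float32(-12.19))
sc15 n 156 slope along x,y [-0.016 -0.018] z 202.7 rect (array([546.32220459, 343.89407349]), np.float32(104.6), np.float32(71.2), np.float32(-12.19))
s15 n 130 slope along x,y [-0.01   0.002] z 203.4 rect (array([545.35644531, 344.2119751 ]), np.float32(102.2), np.float32(76.5), np.float32(-11.62))
```

Request:
send_rows:
  commands:
    - [[-0.15,-0.1,-0.4,0,0,0],[-0.15,-0.19,-0.95,0,0,0],[-0.15,-0.19,-0.95,0,0,0],[-0.15,-0.19,-0.95,0,0,0]]

```text
time_s: 19.85
ee_pos: [486.4, 262.0, 238.7]
ee_rot: [91.2, 89.9, 169.4]
force: [0.3, -0.9, -1.2]
gripper_width: 15.4
```

Request:
send_rows:
  commands:
    - [[0,-0.1,-0.4,0,0,0],[0,-0.19,-0.95,0,0,0],[0,-0.19,-0.95,0,0,0],[0,-0.19,-0.95,0,0,0]]

```text
time_s: 20.35
ee_pos: [486.0, 166.1, 239.2]
ee_rot: [21.7, 89.9, 99.9]
force: [0.6, 0.2, -1.8]
gripper_width: 15.8
```

Request:
send_rows:
  commands:
    - [[0,-0.1,-0.4,0,0,0],[0,-0.19,-0.95,0,0,0],[0,-0.19,-0.95,0,0,0],[0,-0.19,-0.95,0,0,0]]

```text
time_s: 20.85
ee_pos: [485.2, 69.5, 239.3]
ee_rot: [5.7, 89.9, 83.9]
force: [-1.1, -0.6, -1.1]
gripper_width: 15.8
```

Request:
send_rows:
  commands:
    - [[0,-0.1,-0.4,0,0,0],[0,-0.19,-0.95,0,0,0],[0,-0.19,-0.95,0,0,0],[0,-0.19,-0.95,0,0,0]]

```text
time_s: 21.35
ee_pos: [484.3, -27.2, 239.3]
ee_rot: [10.7, 89.9, 88.9]
force: [0.1, -0.2, -0.8]
gripper_width: 15.8
```

Run:
```python
from gap import *
info(); print(rel([483,-108.6,171],103))
```

```text
t 21.35 pos [484.3 -27.2 239.3] zyaw 78.23 xdown [ 0.      0.0012 -1.    ] w 15.8 F [ 0.09 -0.21 -0.79] q [ -4.6   9.2  98.3   0.1  72.5 -82.9]
[ 6.823e-01 -1.532e-01 -8.000e-01 -6.880e-02  2.000e-04  0.000e+00]
```

Request:
send_rows:
  commands:
    - [[0,-0.153,-0.8,-0.069,0,0],[0.3,-0.153,-0.8,-0.069,0,0],[0.6,-0.153,-0.8,-0.069,0,0],[0.68,-0.153,-0.8,-0.069,0,0],[0.68,-0.153,-0.8,-0.069,0,0]]

```text
time_s: 21.98
ee_pos: [482.9, -108.9, 171.6]
ee_rot: [3.0, 90.0, 106.1]
force: [-0.3, -0.3, -0.9]
gripper_width: 15.5
```

Run:
```python
from gap import *
info(); print(rel([483,-108.6,121],103)); 
for n in ('wrist','side','scene'): grab(n,n+'16')
for n in ('side','scene'):
    p=load(n+'16')[0]; q=proj(n+'16',[[530,-100,60]])[0].astype(int)
    cv2.imwrite('pics/%s16c.png'%n,cv2.resize(p[max(0,q[1]-70):q[1]+60,q[0]-80:q[0]+80,::-1],None,fx=4,fy=4,interpolation=cv2.INTER_CUBIC))
```

```text
t 21.975 pos [ 482.9 -108.9  171.6] zyaw 103.06 xdown [-1.e-04  4.e-04 -1.e+00] w 15.5 F [-0.29 -0.29 -0.88] q [ -14.1   13.   103.6    0.    63.4 -117.1]
[ 5.055e-01 -1.500e-03  3.000e-03  2.000e-04  1.000e-04 -0.000e+00]
```

View pics/wrist16.png

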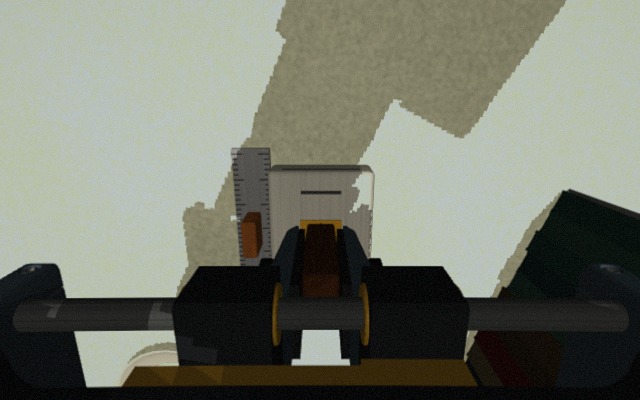

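View pics/side16c.png

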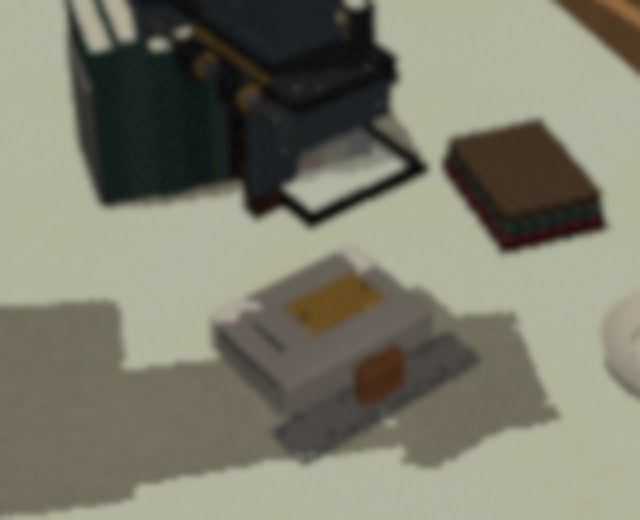

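View pics/scene16c.png

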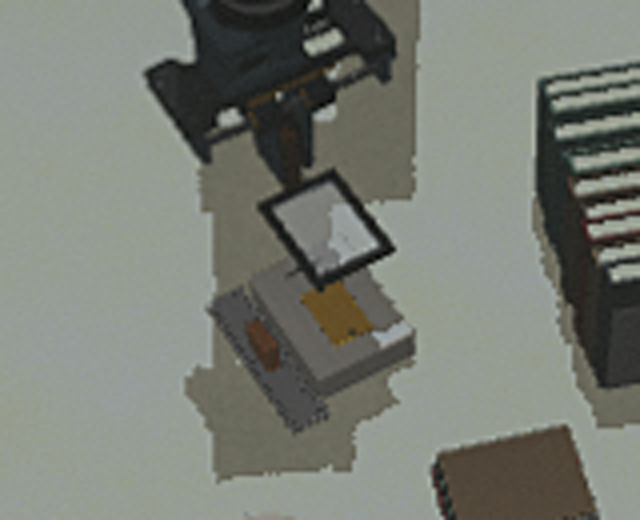

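The rule is still flush along the tin, and the magnifier hangs above. I'll measure plate and frame in the same images.

```bash
cat > fin.py <<'E'
from lev import *
def plate(fn):
    p,W=cloud(fn);h=cv2.cvtColor(p,cv2.COLOR_RGB2HSV)
    m=(np.hypot(W[...,0]-542,W[...,1]+95)<45)&(W[...,2]>25)&(W[...,2]<44)&(h[...,1]>120)&(h[...,0]>10)&(h[...,0]<35)
    G=ray(fn,np.argwhere(m)[:,::-1],37.)[:,:2]; print(fn,'plate',rect(G),m.sum())
if __name__=='__main__':
    for f in ('side','side16','scene','scene16'): plate(f)
    a=np.radians(13);c=np.array([482.9,-108.9])+61*np.array([np.cos(a),np.sin(a)]);print('expected mag',c)
    for f in ('side16','scene16'): lev(f,c,13,153)
E
python3 fin.py
```

```text
side plate (array([540.86895752, -96.59754944]), np.float32(60.7), np.float32(34.1), np.float32(12.69)) 172
side16 plate (array([540.78375244, -96.85005188]), np.float32(60.9), np.float32(34.5), np.float32(12.67)) 178
scene plate (array([545.60632324, -96.03923035]), np.float32(61.2), np.float32(35.2), np.float32(13.79)) 148
scene16 plate (array([543.68322754, -96.11119843]), np.float32(61.1), np.float32(35.9), np.float32(12.86)) 142
expected mag [542.33657395 -95.17798569]
side16 n 162 slope along x,y [0.005 0.006] z 154.2 rect (array([541.01123047, -97.06147766]), np.float32(103.7), np.float32(68.7), np.float32(12.69))
scene16 n 199 slope along x,y [-0.005  0.   ] z 155.2 rect (array([543.99450684, -97.24000549]), np.float32(104.6), np.float32(72.2), np.float32(12.77))
```

The magnifier is centred within about 1 mm in both cameras and is level, and the tin has not moved. Lowering straight down.

Request:
send_rows:
  commands:
    - [[0.15,0,0.003,0,0,0],[0.35,0,0.003,0,0,0],[0.55,0,0.003,0,0,0],[0.7,0,0.003,0,0,0],[0.8,0,0.003,0,0,0],[0.85,0,0.003,0,0,0],[0.85,0,0.003,0,0,0]]

```text
time_s: 23.0
ee_pos: [482.5, -109.9, 86.4]
ee_rot: [-37.6, 90.0, 65.4]
force: [0.9, -0.4, -1.3]
gripper_width: 15.9
```

Request:
send_rows:
  commands:
    - [[0.05,0,0,0,0,0],[0.1,0,0,0,0,0],[0.13,0,0,0,0,0],[0.14,0,0,0,0,0],[0.14,0,0,0,0,0],[0.14,0,0,0,0,0]]

```text
time_s: 23.75
ee_pos: [482.5, -109.9, 72.6]
ee_rot: [-103.0, 90.0, 0.0]
force: [-0.4, 0.2, -1.9]
gripper_width: 15.5
```

Run:
```python
from fin import *
info()
for n in ('side','scene','wrist'): grab(n,n+'17')
p_,r,s=cur()
a=np.radians(13);c=p_[:2]+61*np.array([np.cos(a),np.sin(a)]);print('expected mag',c, 'underside',p_[2]-24.4)
for f in ('side17','scene17'): plate(f); lev(f,c,13,55)
for n in ('side','scene'):
    p=load(n+'17')[0]; q=proj(n+'17',[[530,-100,40]])[0].astype(int)
    cv2.imwrite('pics/%s17c.png'%n,cv2.resize(p[q[1]-50:q[1]+50,q[0]-60:q[0]+60,::-1],None,fx=6,fy=6,interpolation=cv2.INTER_CUBIC)[:600])
```

```text
t 23.75 pos [ 482.5 -109.9   72.6] zyaw 103.01 xdown [ 3.e-04  0.e+00 -1.e+00] w 15.5 F [-0.39  0.22 -1.87] q [ -14.2   19.2  111.5    0.    49.3 -117.2]
expected mag [541.90174863 -96.22452063] underside 48.1671631886288Traceback (most recent call last):
  File "<stdin>", line 6, in <module>
  File "fin.py", line 5, in plate
    G=ray(fn,np.argwhere(m)[:,::-1],37.)[:,:2]; print(fn,'plate',rect(G),m.sum())
      ~~~^^^^^^^^^^^^^^^^^^^^^^^^^^^^^^^
  File "h.py", line 22, in ray
    n=cv2.undistortPoints(np.array(uv,float).reshape(-1,1,2),K,D)[:,0]
      ~~~~~~~~~~~~~~~~~~~^^^^^^^^^^^^^^^^^^^^^^^^^^^^^^^^^^^^^^^^
cv2.error: OpenCV(4.12.0) /io/opencv/modules/calib3d/src/undistort.dispatch.cpp:347: error: (-215:Assertion failed) CV_IS_MAT(_src) && CV_IS_MAT(_dst) && (_src->rows == 1 || _src->cols == 1) && (_dst->rows == 1 || _dst->cols == 1) && _src->cols + _src->rows - 1 == _dst->rows + _dst->cols - 1 && (CV_MAT_TYPE(_src->type) == CV_32FC2 || CV_MAT_TYPE(_src->type) == CV_64FC2) && (CV_MAT_TYPE(_dst->type) == CV_32FC2 || CV_MAT_TYPE(_dst->type) == CV_64FC2) in function 'cvUndistortPointsInternal'
```

Request:
send_rows:
  commands:
    - [[0.005,0,0.01,0,0,0],[0.01,0,0.012,0,0,0],[0.01,0,0.012,0,0,0],[0.01,0,0.012,0,0,0]]

```text
time_s: 24.4
ee_pos: [482.1, -108.7, 71.4]
ee_rot: [-34.4, 90.0, 68.6]
force: [0.1, 0.4, -1.8]
gripper_width: 15.8
```

Run:
```python
from fin import *
info()
for n in ('side','scene'): grab(n,n+'18')
p_,r,s=cur()
a=np.radians(13);c=p_[:2]+61*np.array([np.cos(a),np.sin(a)]);print('expected mag',c, 'underside',p_[2]-24.4)
for f in ('side18','scene18'):
    lev(f,c,13,55)
for n in ('side','scene'):
    p=load(n+'18')[0]; q=proj(n+'18',[[530,-100,40]])[0].astype(int)
    cv2.imwrite('pics/%s18c.png'%n,cv2.resize(p[q[1]-50:q[1]+50,q[0]-60:q[0]+60,::-1],None,fx=6,fy=6,interpolation=cv2.INTER_CUBIC)[:600])
```

```text
t 24.4 pos [ 482.1 -108.7   71.4] zyaw 103.0 xdown [ 0.e+00  1.e-04 -1.e+00] w 15.8 F [ 0.11  0.4  -1.8 ] q [ -14.    19.3  111.6    0.    49.1 -117.1]
expected mag [541.57149007 -95.03313978] underside 47.03433313915138
side18 n 127 slope along x,y [0.004 0.045] z 54.5 rect (array([ 540.6072998 , -108.05447388]), np.float32(99.7), np.float32(46.8), np.float32(11.93))
scene18 n 174 slope along x,y [-0.016  0.011] z 53.9 rect (array([542.67297363, -95.81676483]), np.float32(104.8), np.float32(72.7), np.float32(13.78))
```

View pics/side18c.png

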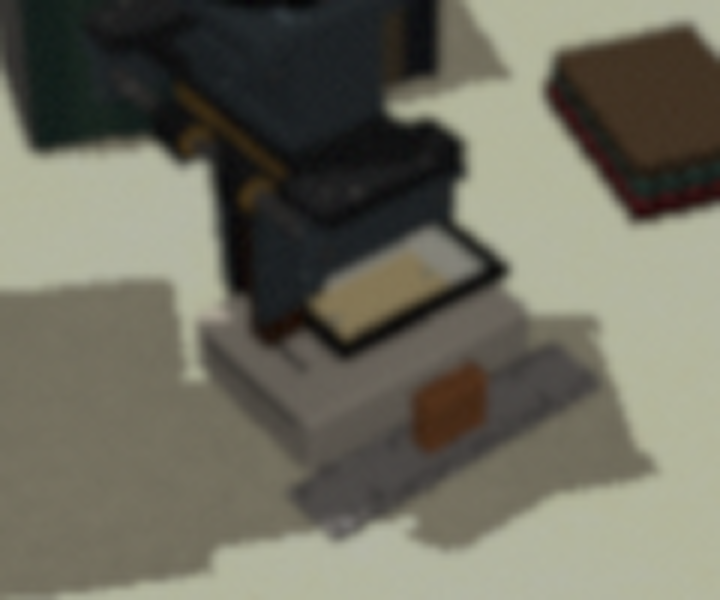

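View pics/scene18c.png

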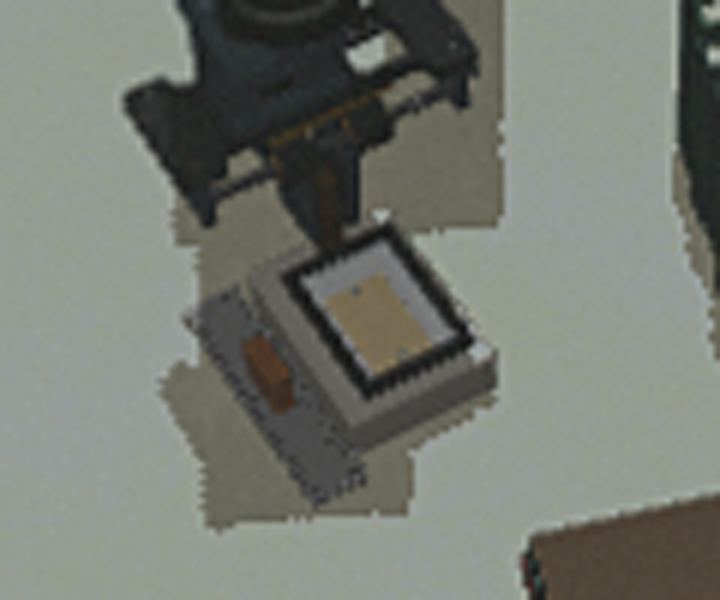

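The magnifier hovers centred and square over the plate, with the frame top at about 54 mm, so the gap is about 9–10 mm. The rule is still flush. I'll let it settle and hand in.

Request:
send_rows:
  commands:
    - [[0,0,0,0,0,0],[0,0,0,0,0,0],[0,0,0,0,0,0],[0,0,0,0,0,0]]

```text
time_s: 25.0
ee_pos: [482.1, -108.7, 71.4]
ee_rot: [-31.4, 90.0, 71.6]
force: [0.6, -0.1, -1.4]
gripper_width: 16.0
```

Run:
```python
from h import *
info(); print(env.job_done())
```

```text
t 25.0 pos [ 482.1 -108.7   71.4] zyaw 103.01 xdown [ 0.e+00  1.e-04 -1.e+00] w 16.0 F [ 0.63 -0.08 -1.44] q [ -14.    19.3  111.6    0.    49.1 -117.1]
the job is handed in; nothing more can be done
None
```

I handed the job in at 25 s; no verdict was reported. The larger rule lies flush along the tin's side away from the books and is let go. The black magnifier was carried over the books and is held still above the brass plate.

**Rule:** I pressed it against the tin with about 4 N before letting go. Its edge and the tin's edge agree to about 0.05°. My gap measurement gave an impossible −1.2 mm, probably because the tin's rim is rounded. The felt contact and the enlarged picture both show it flush.

**Magnifier:** By the arm's own reading it sits about 1 mm from the plate's centre, about 10 mm above it and square with it. The scene camera agrees, with the frame's top at about 54 mm and the frame nearly level. At the final height the gripper hid much of the frame from the side camera. So its centre reading there (13 mm off) and its tilt (0.045 rad) are unreliable. At the last clear side view, 10 cm higher, the frame was centred within 1 mm and level.

**Tin:** In the side camera the plate moved less than 0.5 mm between the start and just before the final lowering. The scene camera gave about 2 mm, within its measuring error.

**Books and bystanders:** I saw no unexpected contact forces. The books and the other things looked undisturbed in the pictures, but I did not re-measure their positions.

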